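# Dry lay-up of a tapered panel in the gluing jig

## Task

Lay up the tapered panel in the gluing jig, ready for the clamps: set each notched bearer down flat in the trench of its own length, lay the panel flat in the two notches with its wide end over the long bearer, centred over the jig, and lay one arch-backed caul across the panel straight above each bearer, flat face down. Leave the sanding block and the glue bottle where they are.

Things in the scene. Friction and masses are not known exactly. Their poses are not given: they have to be found in the camera images.
- glue_jig: Fixed jig: plywood base 165 (x) x 230 (y) x 9 mm with 7 mm battens on it (top at 16 mm). Between them two trenches run along x, 38 mm wide, 7 deep, floor 9 mm above the bench, ends closed: the long one, 138 mm, centred at y = +55 mm, the short one, 110 mm, at y = -55. Origin: centre of underside, on the bench. On the left or right half of the table, turned up to 0.15 rad
- bearer_long: Long notched bearer: wooden bar 124 (x) x 28 (y) x 30 (z) mm, in the middle of its top a notch 72 mm long, 8 deep (22 mm high there; a 26 mm horn at each end). Belongs in the long trench. Origin: centre of underside. Starts notch up on a 3 mm grey mat, long axis roughly along world y, room for fingers at its middle. 0.07 kg
- bearer_short: Short notched bearer: like the long one but 96 (x) x 28 (y) x 30 (z) mm with a notch 60 mm long and 8 mm deep, horns 18 mm long. Belongs in the short trench. Origin: centre of its underside. Starts on the same mat, its long axis roughly along world y. 0.06 kg
- panel: Tapered flat panel of three wooden strips side by side, 190 mm long (y), 14 thick, 66 mm wide at its +y end, 46 at its -y end, 56 in the middle. Origin: centre of underside; +y points to the wide end, which fits only the long bearer's notch. In the notches its underside is 31 mm, its top 45 mm above the bench. Starts on the mat, wide end roughly away from the robot. 0.1 kg
- caul_1: Arch-backed caul: pale wooden bar without notch, 108 (x) x 18 (y) mm, flat cork-faced underside, 28 mm high along its middle 44 mm, sloping down to 16 mm at both ends. Origin: centre of underside. The two cauls are alike; either goes over either bearer. Starts on the mat, flat face down, long axis roughly along world y. 0.05 kg
- caul_2: The second arch-backed caul, the same as the first
- sanding_block: Bystander: loose cork sanding block, 56 x 90 x 32 mm, lying behind the jig. Origin: centre of its underside
- glue_bottle: Bystander: loose pale blue bottle, 46 mm in diameter and 169 mm high, standing at the far left of the table beside the cabinet. Origin: centre of its underside

How it is judged (in metres and radians):
On the way, in this order (a step that is already met when the one before it is completed fails the run):
1. both notched bearers lie home in their own trenches (x of bearer_long in the frame of glue_jig between -0.012 and 0.012 m and y of bearer_long in the frame of glue_jig between 0.046 and 0.064 m and z of bearer_long in the frame of glue_jig between 0.006 and 0.012 m and angle between each of bearer_long, bearer_short's own z axis and vertical below 0.06 rad and x of bearer_short in the frame of glue_jig between -0.012 and 0.012 m and y of bearer_short in the frame of glue_jig between -0.064 and -0.046 m and z of bearer_short in the frame of glue_jig between 0.006 and 0.012 m), for 0.2 s.
2. the panel lies flat in both notches, wide end over the long bearer (all of step 1 and x of panel in the frame of glue_jig between -0.015 and 0.015 m and y of panel in the frame of glue_jig between -0.015 and 0.015 m and z of panel in the frame of glue_jig between 0.028 and 0.034 m and angle between panel's own z axis and vertical below 0.06 rad and y of bearer_long in the frame of panel above 0.03 m and y of bearer_short in the frame of panel below -0.03 m), for 0.2 s.
At the end, for the whole second after the job is handed in: Each bearer home in its own trench (12 mm along, 9 across); panel flat in both notches within 15 mm of the jig's centre, wide end over the long bearer; a caul flat on it above each bearer (15 mm along, 12 across, 0.15 rad); heights within 3 mm, all level, released, at rest (all of step 2 and ((x of caul_1 in the frame of bearer_long between -0.015 and 0.015 m and y of caul_1 in the frame of bearer_long between -0.012 and 0.012 m and z of caul_1 in the frame of glue_jig between 0.042 and 0.048 m and angle between each of caul_1, caul_2's own z axis and vertical below 0.06 rad and angle between the x axis of caul_1 and the x axis of bearer_long, either way round below 0.15 rad and x of caul_2 in the frame of bearer_short between -0.015 and 0.015 m and y of caul_2 in the frame of bearer_short between -0.012 and 0.012 m and z of caul_2 in the frame of glue_jig between 0.042 and 0.048 m and angle between the x axis of caul_2 and the x axis of bearer_short, either way round below 0.15 rad) or (x of caul_2 in the frame of bearer_long between -0.015 and 0.015 m and y of caul_2 in the frame of bearer_long between -0.012 and 0.012 m and z of caul_2 in the frame of glue_jig between 0.042 and 0.048 m and angle between each of caul_2, caul_1's own z axis and vertical below 0.06 rad and angle between the x axis of caul_2 and the x axis of bearer_long, either way round below 0.15 rad and x of caul_1 in the frame of bearer_short between -0.015 and 0.015 m and y of caul_1 in the frame of bearer_short between -0.012 and 0.012 m and z of caul_1 in the frame of glue_jig between 0.042 and 0.048 m and angle between the x axis of caul_1 and the x axis of bearer_short, either way round below 0.15 rad)) and linear speed of each of bearer_long, bearer_short, panel, caul_1, caul_2 below 0.01 m/s); the robot touches nothing.
It fails at once if the sanding block was moved more than 25 mm (distance of sanding_block from where it was at the start of the episode above 0.025 m).
It fails at once if the glue bottle was moved more than 25 mm or tipped (distance of glue_bottle from where it was at the start of the episode above 0.025 m or angle between glue_bottle's own z axis and vertical above 0.3 rad).
It also fails if it takes over 125 s, if anything falls off the work surface, if the arm or the gripper's body presses on something with over 40 N, if the wrist force passes 120 N, or if a joint passes its speed limit or range.

## Robot

A 7-joint arm with a two-finger parallel gripper is mounted at the origin on a cart in front of the work surface, level with it; the furniture and walls round the work are solid. World frame = base frame: x ahead of the robot, y to its left, z up, the work surface at z = 0. Lengths are in m, angles in degrees, forces in N, time in s.
With the tool pointing down it reaches from about 0.425 to 0.875 m from the base axis. Payload 4.7 kg.
Tool frame: the origin (TCP) lies at the centre of the arm's flange, where the gripper is bolted on; the fingertips stand 182 mm ahead of it and the grasp point (between the pads) lies 164 mm ahead of it; z points along the fingers, y is the line along which they close (so a half turn about z gives the same grasp; the last joint's range is limited). The gripper opens to 87 mm and grips with 3 to 60 N. Pads are 19 mm wide; open, the fingers measure 117 mm over their backs; the gripper's body (75 mm by 190 mm) begins 51 mm behind the grasp point.
Start: joints at [70.938, 18.392, -4.016, 83.108, 1.295, 78.541, -3.26], TCP at [0.221, -0.611, 0.405] pointing down, gripper open.
Joint ranges: [-163.93, 163.93], [-17.29, 119.83], [-79.2, 71.16], [3.27, 140.29], [-89.18, 269.18], [5.43, 117.66], [-154.24, 154.24]. Speed limits (degrees/s): [147.25, 147.25, 180, 180, 180, 180, 180].

## Interface

Orientations are given as [roll, pitch, yaw] about the fixed x, y, z axes, in that order (R = Rz(yaw) Ry(pitch) Rx(roll)).
In Python, from cell import env gives the robot as it stands. The module is installed in compiled form; this text tells all that it offers.
- The arm moves only by the tool step_arm, never from a script. Its argument "steps" is one flat list of numbers, 5 for each row, row after row: the opening, from 0 (shut) to 1 (fully open), then the shift along the tool's x, y, z in mm, then the turn about the tool's z in degrees. In form: [grip, dx, dy, dz, roll, grip, dx, dy, dz, roll, ...]. A call has 1 to 12 rows; each row shifts and turns the commanded pose from where the row before left it, along the tool's axes as they then stand; what a row does not reach is not made up. A row lasts 1/8 s, in which the tool goes at most 62.5 mm and 10.7 degrees, less where a joint would pass 70% of its speed; a pose out of reach is approached as far as the arm can. A call with a gripper value outside its range is refused whole. The fingers move at their own pace and stop on an object; "grip_force" is the grip in N (left out, the last holds). Time passes only in rows, so rows that do not move let the fingers close. It gives the time, the measured TCP pose, the force, the opening and the grip force at its end, in the units of the state.
- env.get_obs(): the state, without advancing time (a new reading comes with each control period).
- env.read_camera(name): name is "side" or "top" or "wrist"; returns a dict with "image" (420x560x3 uint8, red, green, blue), "camera_matrix" (3x3 intrinsics, pixels), "R" (3x3) and "t" (3): a world point X has camera coordinates R X + t. Camera axes: x right, y down, z forward; pixel columns grow to the right and rows downward; lengths in m; the calibration is good to about 2 mm. The wrist camera is an equidistant fisheye: a pixel r from the principal point sees the ray r / f radians off the axis. A picture is of the moment at which its call begins. There is no depth.
- env.sign_off(): hands the job in; it is judged then, once.
The state is a dict: "time_s": time; "qpos": joint angles; "joint_velocities": joint speeds; "effort": joint torques, N m; "tool_pos": TCP position; "tool_rot": TCP orientation; "force": force on the tool from outside, world axes, zero at the start; "wrist_torque": the same for the moment, N m; "grip_width": finger opening in m; "grasp_force": force on a finger pad.
Only numpy, scipy, OpenCV 4.12 (cv2) and the standard library are available. Lean on these libraries where they do the work, as an engineer would, in place of code of your own. Each camera call takes 0.05 s, during which the arm holds its last target. There are 200 camera calls.

## Working session

There is one attempt and no reset: what is moved stays moved. The work goes in short steps, Python scripts to look and compute and a tool call to move; the robot and the scene stay as the last step left them, time stands still between calls to the robot, and variables do not carry over. Pictures are saved under pics/ and viewed, at most 14 in all, crops included, and the job is handed in when it is done.

Besides the shell and the picture viewer there is one more tool, called after "Request:" as name(argument=value, ...) on one line, values as JSON. step_arm: Moves the arm, as the interface text tells. Its arguments: {"type":"object","properties":{"steps":{"type":"array","items":{"type":"number"}},"grip_force":{"type":"number"}},"required":["steps"]}

```bash
mkdir -p pics
python3 - <<'E'
from cell import env
import cv2,numpy as np
for n in("top","side"):
    c=env.read_camera(n); cv2.imwrite(f"pics/{n}0.png",cv2.cvtColor(cv2.resize(c["image"],(784,588),interpolation=cv2.INTER_CUBIC),cv2.COLOR_RGB2BGR))
    print(n,c["camera_matrix"].tolist(),c["R"].round(3).tolist(),c["t"].round(3).tolist())
o=env.get_obs();print({k:np.round(v,3).tolist() for k,v in o.items()})
E
```

```text
top [[431.2123941175915, 0.0, 285.9528603519162], [0.0, 431.2123941175915, 211.54003352253142], [0.0, 0.0, 1.0]] [[0.012, -1.0, 0.014], [-0.991, -0.014, -0.135], [0.135, -0.012, -0.991]] [-0.043, 0.569, 1.117]
side [[520.6528960115039, 0.0, 280.1139410641018], [0.0, 520.6528960115039, 209.36798761557299], [0.0, 0.0, 1.0]] [[-0.959, -0.285, -0.001], [-0.185, 0.626, -0.757], [0.216, -0.726, -0.653]] [0.544, 0.151, 1.235]
{'time_s': 0.1, 'qpos': [70.937, 18.437, -4.016, 83.167, 1.295, 78.541, -3.258], 'joint_velocities': [0.002, -0.086, 0.0, -0.207, -0.051, -0.031, 0.099], 'effort': [-0.001, -49.257, -0.406, -31.34, -0.064, 0.04, 0.0], 'tool_pos': [0.221, -0.611, 0.404], 'tool_rot': [-179.901, 0.005, 19.875], 'force': [0.086, 0.074, 0.773], 'wrist_torque': [-0.027, 0.016, 0.04], 'grasp_force': 0.0, 'grip_width': 0.087}
```

View pics/top0.png

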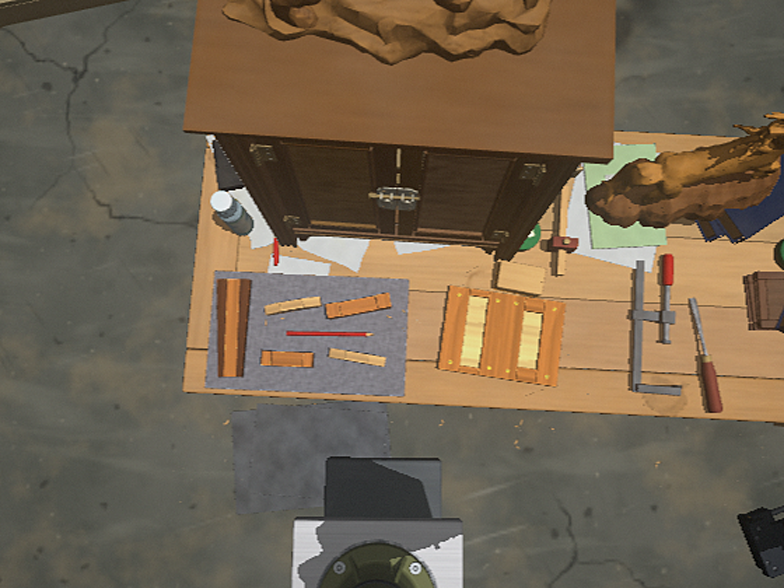

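View pics/side0.png

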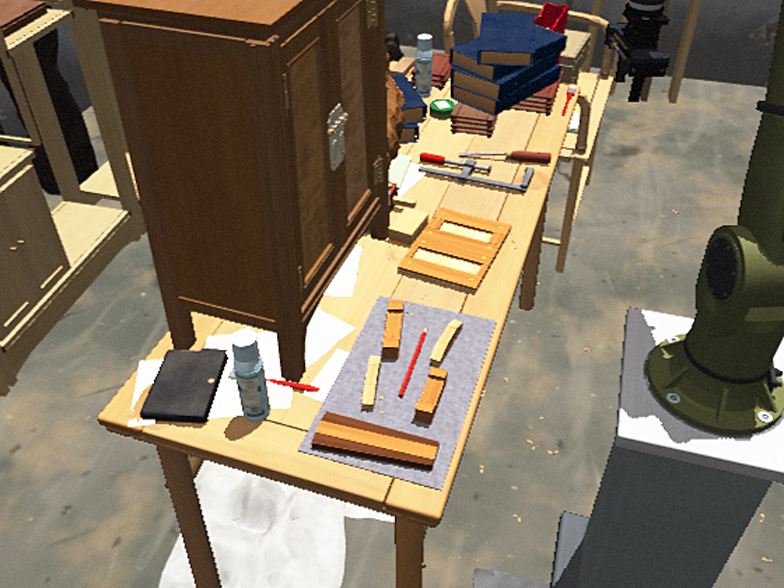

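The top view (scaled 1.4x) shows the mat at about (205–408, 270–395). The panel is at its left, at (232, 327), then caul at (292, 305), long bearer at (358, 305), short bearer at (287, 359) and caul at (357, 357). The jig is at (502, 335) with the sanding block behind it. The side view shows the same layout, with the cabinet behind the mat.

```bash
cat > h.py <<'E'
import cv2,numpy as np
from cell import env
def proj(c,X):
    p=np.asarray(X)@c["R"].T+c["t"]; q=p@np.asarray(c["camera_matrix"]).T
    return q[...,:2]/q[...,2:]
def back(c,uv,z):
    K=np.asarray(c["camera_matrix"]);R=np.asarray(c["R"]);t=np.asarray(c["t"])
    uv=np.atleast_2d(uv).astype(float)
    d=np.c_[uv,np.ones(len(uv))]@np.linalg.inv(K).T@R; o=-R.T@t
    return o+d*((np.broadcast_to(z,(len(uv),))-o[2])/d[:,2])[:,None]
def fish_rays(c,uv):
    K=np.asarray(c["camera_matrix"]);R=np.asarray(c["R"]);uv=np.atleast_2d(uv).astype(float)
    a=(uv-K[:2,2])/np.diag(K)[:2]; r=np.linalg.norm(a,axis=1,keepdims=True)+1e-12
    return np.c_[a/r*np.sin(r),np.cos(r)]@R, -R.T@np.asarray(c["t"])
def fish_back(c,uv,z):
    d,o=fish_rays(c,uv); return o+d*((z-o[2])/d[:,2])[:,None]
def fish_proj(c,X):
    K=np.asarray(c["camera_matrix"]);p=np.atleast_2d(X)@np.asarray(c["R"]).T+c["t"]
    n=np.linalg.norm(p[:,:2],axis=1); th=np.arctan2(n,p[:,2])
    return K[:2,2]+np.diag(K)[:2]*p[:,:2]/(n[:,None]+1e-12)*th[:,None]
def save(im,f): cv2.imwrite(f,cv2.cvtColor(im,cv2.COLOR_RGB2BGR))
def crop(im,u0,u1,v0,v1,s,f):
    a=cv2.resize(im[v0:v1,u0:u1],None,fx=s,fy=s,interpolation=cv2.INTER_CUBIC)
    for u in range(-(-u0//10)*10,u1,10): cv2.putText(a,str(u),(int((u-u0)*s)-8,8),0,.3,(0,0,0),1);cv2.line(a,(int((u-u0+.5)*s),10),(int((u-u0+.5)*s),14),(0,0,0))
    for v in range(-(-v0//10)*10,v1,10): cv2.putText(a,str(v),(0,int((v-v0+.5)*s)+3),0,.3,(0,0,0),1);cv2.line(a,(22,int((v-v0+.5)*s)),(27,int((v-v0+.5)*s)),(0,0,0))
    save(a,f)
E
python3 - <<'E'
from h import *
im=env.read_camera("top")["image"]
crop(im,145,295,190,285,5.2,"pics/mat.png"); crop(im,305,410,180,285,5.6,"pics/jig.png")
E
```

```text
(no output)
```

View pics/mat.png

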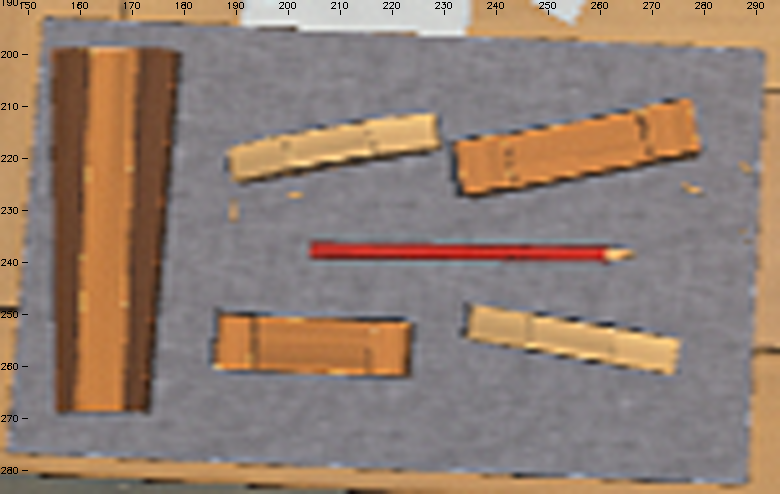

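View pics/jig.png

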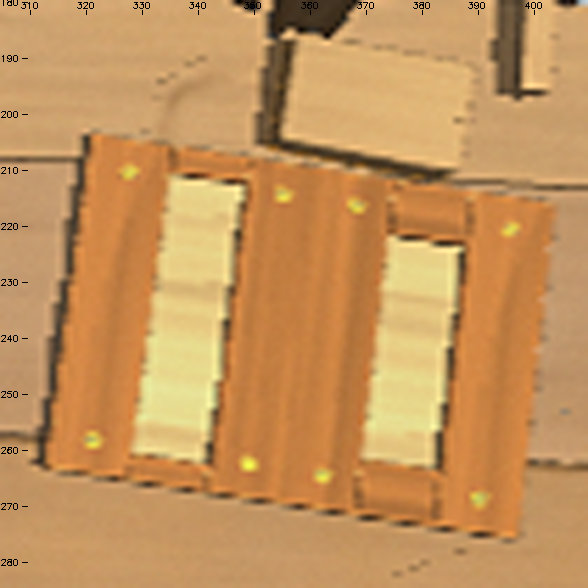

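The mat crop gives the top corners of all five parts. The jig crop gives the jig's four top corners at about (88,133), (553,204), (517,538) and (45,468) in crop pixels. The long trench is on the left (+y).

```bash
cat > meas.py <<'E'
from h import *
c=env.read_camera("top")
def m(name,pts,z,s,u0,v0,L,W):
    uv=np.array(pts)/s+[u0-.5,v0-.5]; P=back(c,uv,z)[:,:2]
    a,b,cc,d=P   # TL TR BR BL
    print(name,"c",P.mean(0).round(4),"top/bot",np.linalg.norm(a-b).round(4),np.linalg.norm(cc-d).round(4),"sides",np.linalg.norm(a-d).round(4),np.linalg.norm(b-cc).round(4),
     "ang of TR->TL (deg from +y)",np.degrees(np.arctan2(-((a-b)+(d-cc))[0],((a-b)+(d-cc))[1])).round(2), "ang BL->TL from +x",np.degrees(np.arctan2(((a-d)+(b-cc))[1],((a-d)+(b-cc))[0])).round(2))
M=(5.2,145,190)
m("panel",[(53,48),(181,51),(150,411),(56,410)],.017,*M,0,0)
m("blong",[(455,142),(690,98),(700,150),(464,193)],.033,*M,0,0)
m("bshort",[(218,315),(411,322),(409,376),(213,369)],.033,*M,0,0)
m("caulfar",[(228,148),(436,113),(440,148),(236,184)],.019,*M,0,0)
m("caulnear",[(472,304),(680,341),(674,375),(467,339)],.019,*M,0,0)
m("jig",[(88,133),(553,204),(517,538),(45,468)],.016,5.6,305,180,0,0)
m("trL",[(168,174),(245,184),(210,464),(132,455)],.009,5.6,305,180,0,0)
m("trS",[(388,236),(463,243),(438,468),(362,460)],.009,5.6,305,180,0,0)
m("sand",[(288,35),(472,65),(458,175),(278,142)],.032,5.6,305,180,0,0)
m("caulmat?",[(53,48),(181,51),(150,411),(56,410)],.017,*M,0,0)
E
python3 meas.py
```

```text
panel c [0.5088 0.2885] top/bot 0.0671 0.0482 sides 0.1888 0.1878 ang of TR->TL (deg from +y) -0.26 ang BL->TL from +x 0.65
blong c [0.5534 0.0458] top/bot 0.1235 0.1235 sides 0.0269 0.0277 ang of TR->TL (deg from +y) 11.38 ang BL->TL from +x 11.61
bshort c [0.449  0.1783] top/bot 0.0984 0.0996 sides 0.0274 0.0274 ang of TR->TL (deg from +y) -1.32 ang BL->TL from +x -1.55
caulfar c [0.552 0.173] top/bot 0.1096 0.1074 sides 0.0195 0.0186 ang of TR->TL (deg from +y) 10.72 ang BL->TL from +x 11.55
caulnear c [0.4541 0.0466] top/bot 0.1094 0.1086 sides 0.0182 0.0177 ang of TR->TL (deg from +y) -9.19 ang BL->TL from +x -7.83
jig c [ 0.5002 -0.2332] top/bot 0.2302 0.2291 sides 0.1646 0.1634 ang of TR->TL (deg from +y) -7.8 ang BL->TL from +x -7.31
trL c [ 0.5078 -0.1798] top/bot 0.0382 0.038 sides 0.1388 0.1383 ang of TR->TL (deg from +y) -6.23 ang BL->TL from +x -7.43
trS c [ 0.4932 -0.2892] top/bot 0.037 0.0371 sides 0.1104 0.1109 ang of TR->TL (deg from +y) -4.9 ang BL->TL from +x -7.42
sand c [ 0.6112 -0.267 ] top/bot 0.0906 0.0883 sides 0.053 0.0547 ang of TR->TL (deg from +y) -9.12 ang BL->TL from +x -7.05
caulmat? c [0.5088 0.2885] top/bot 0.0671 0.0482 sides 0.1888 0.1878 ang of TR->TL (deg from +y) -0.26 ang BL->TL from +x 0.65
```

All measured sizes agree with the given ones to 1–2 mm. I'll move over the jig for a closer wrist view, and check how much room the cabinet leaves.

Request:
step_arm(steps=[0.6,39,-26,0,0,0.6,39,-26,0,0,0.6,39,-26,0,0,0.6,39,-26,0,0,0.6,39,-26,0,0,0.6,39,-26,0,0,0.6,39,-26,0,0,0.6,39,-26,0,0,0.6,39,-26,0,0,0.6,39,-26,0,0,0.6,0,0,0,0], grip_force=25)

```text
time_s: 1.58
tool_pos: [0.5015, -0.2297, 0.4048]
tool_rot: [-179.9, -0.1, 20.3]
force: [0.6, -0.2, -0.6]
grip_width: 0.0522
grasp_force: 0.0
```

Run:
```python
from h import *
c=env.read_camera("wrist"); save(cv2.resize(c["image"],(784,588),interpolation=cv2.INTER_CUBIC),"pics/w1.png")
o=env.get_obs();print({k:np.round(o[k],3).tolist() for k in("time_s","qpos","tool_pos","tool_rot")})
print(c["camera_matrix"].round(1).tolist(),(-c["R"].T@c["t"]).round(3),c["R"].round(2).tolist())
t=env.read_camera("top");print("legs top",back(t,np.array([(285,245),(508,258)])/1.4,0).round(3).tolist())
s=env.read_camera("side");print("legs side",back(s,np.array([(302,398),(386,238)])/1.4,0).round(3).tolist(), "bottle",back(s,np.array([(256,415)])/1.4,0).round(3))
```

```text
{'time_s': 1.625, 'qpos': [43.195, 7.65, -22.936, 96.66, 3.05, 76.32, -50.168], 'tool_pos': [0.5, -0.232, 0.405], 'tool_rot': [-179.984, 0.003, 20.113]}
[[325.2, 0.0, 278.6], [0.0, 325.2, 210.2], [0.0, 0.0, 1.0]] [ 0.574 -0.203  0.385] [[0.35, -0.94, -0.0], [-0.9, -0.33, 0.28], [-0.26, -0.1, -0.96]]
legs top [[0.675, 0.196, 0.0], [0.656, -0.251, 0.0]]
legs side [[0.655, 0.23, 0.0], [0.651, -0.236, 0.0]] bottle [[0.713 0.285 0.   ]]
```

View pics/w1.png

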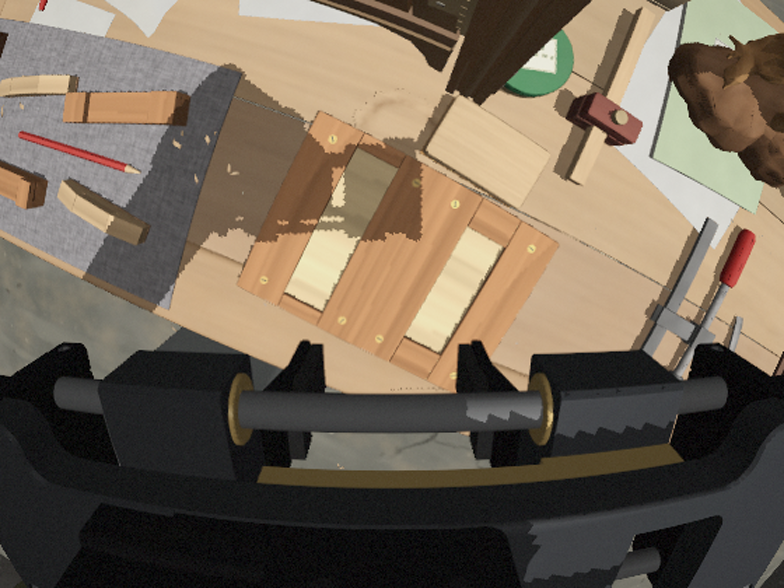

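The wrist view shows the jig corners at (318,112), (557,242) and (238,288). The camera sits on the tool's +x side and the gripper body runs along the tool's y. The cabinet front at x≈0.652 leaves too little room for a straight grasp of the two far pieces, so I'll first draw those about 25 mm nearer. I'll compute that move and refine the jig pose.

```bash
cat >> h.py <<'E'
def go(x,y,z,yaw,cur=None):
    "shift in tool axes (yaw kept) in mm to TCP x,y,z, then roll"
    o=env.get_obs(); p=np.asarray(o["tool_pos"]) if cur is None else np.array(cur[:3]); w=o["tool_rot"][2] if cur is None else cur[3]
    a=np.radians(w); d=np.array([x,y,z])-p
    return [round(float(v),1) for v in (1e3*(d[0]*np.cos(a)+d[1]*np.sin(a)),1e3*(d[0]*np.sin(a)-d[1]*np.cos(a)),-1e3*d[2],(w-yaw+180)%360-180)]
E
python3 - <<'E'
from h import *
c=env.read_camera("wrist")
P=fish_back(c,np.array([(318,112),(557,242),(238,288)])/1.4,.016); print(P.round(4).tolist())
a,b,d=P[:,:2]; print("centre",((b+d)/2).round(4),"sizes",np.linalg.norm(a-b),np.linalg.norm(a-d),"angs",np.degrees(np.arctan2(*(a-d)[::-1])),np.degrees(np.arctan2(*(a-b)[::-1]))-90)
Q=fish_back(c,np.array([(360,150),(285,292),(322,313),(503,240)])/1.4,.009);print(Q.round(4).tolist())
L=np.radians(11.5); n=np.array([np.cos(L),np.sin(L)]); p=np.array([.5534,.0458])+n*.033
print("behind long",p,go(p[0],p[1],.4,191.5))
E
```

```text
[[0.5947, -0.1397, 0.016], [0.5636, -0.3644, 0.016], [0.4317, -0.1187, 0.016]]
centre [ 0.4977 -0.2416] sizes 0.22682830461365297 0.16430864452990887 angs -7.353418983389652 -7.857724263654163
[[0.576, -0.1818, 0.009], [0.4402, -0.1591, 0.009], [0.433, -0.1958, 0.009], [0.5472, -0.3204, 0.009]]
behind long [0.58573752 0.05237914] [179.4, -241.7, 4.6, -171.8]
```

Request:
step_arm(steps=[0.6,30,-40,0,0,0.6,30,-40,0,0,0.6,30,-40,0,0,0.6,30,-40,0,0,0.6,30,-40,0,0,0.6,30,-40,0,0,0.6,0,0,15,-10,0.6,0,0,15,-10,0.6,0,0,15,-10,0.6,0,0,15,-10,0.6,0,0,15,-10,0.6,0,0,15,-10])

```text
time_s: 3.28
tool_pos: [0.5846, 0.0491, 0.3127]
tool_rot: [-179.5, 0.3, 79.9]
force: [-9.4, -2.1, 3.6]
grip_width: 0.052
grasp_force: 0.0
```

Request:
step_arm(steps=[0.6,0,0,0,-10,0.6,0,0,0,-10,0.6,0,0,0,-10,0.6,0,0,0,-10,0.6,0,0,0,-10,0.6,0,0,0,-10,0.6,0,0,0,-10,0.6,0,0,0,-10,0.6,0,0,0,-10,0.6,0,0,0,-10,0.6,0,0,0,-10,0.6,0,0,0,0])

```text
time_s: 4.78
tool_pos: [0.5872, 0.0507, 0.3142]
tool_rot: [-180.0, -0.0, -170.4]
force: [0.5, -0.2, -0.2]
grip_width: 0.0519
grasp_force: 0.0
```

Run:
```python
from h import *
env.read_camera("top")
c=env.read_camera("wrist"); save(cv2.resize(c["image"],(784,588),interpolation=cv2.INTER_CUBIC),"pics/w2.png")
o=env.get_obs();print({k:np.round(o[k],3).tolist() for k in("time_s","qpos","tool_pos","tool_rot")})
L=np.radians(11.5); n=np.array([np.cos(L),np.sin(L)]); t=np.array([-n[1],n[0]])
def rect(c0,a,l,w,z):
    a=np.radians(a);e=np.array([-np.sin(a),np.cos(a)]);f=np.array([np.cos(a),np.sin(a)])
    return np.array([[*(c0+i*e*l/2+j*f*w/2),z] for i,j in((1,1),(-1,1),(-1,-1),(1,-1))])
for nm,r in(("long",rect(np.array([.5534,.0458]),11.5,.124,.028,.033)),("caulF",rect(np.array([.552,.173]),11,.108,.018,.019))): print(nm,(fish_proj(c,r)*1.4).round(0).tolist())
p=np.array([.5534,.0458])+n*.033; print("behind",p,go(p[0],p[1],.19,191.5))
```

```text
{'time_s': 4.875, 'qpos': [41.795, 26.706, -62.172, 96.94, 24.779, 71.601, 73.651], 'tool_pos': [0.587, 0.051, 0.314], 'tool_rot': [-179.98, -0.031, -170.419]}
long [[495.0, 257.0], [288.0, 264.0], [284.0, 218.0], [496.0, 211.0]]
caulF [[648.0, 278.0], [503.0, 281.0], [504.0, 253.0], [650.0, 253.0]]
behind [0.58573752 0.05237914] [1.2, 1.2, 124.5, -1.9]
```

View pics/w2.png

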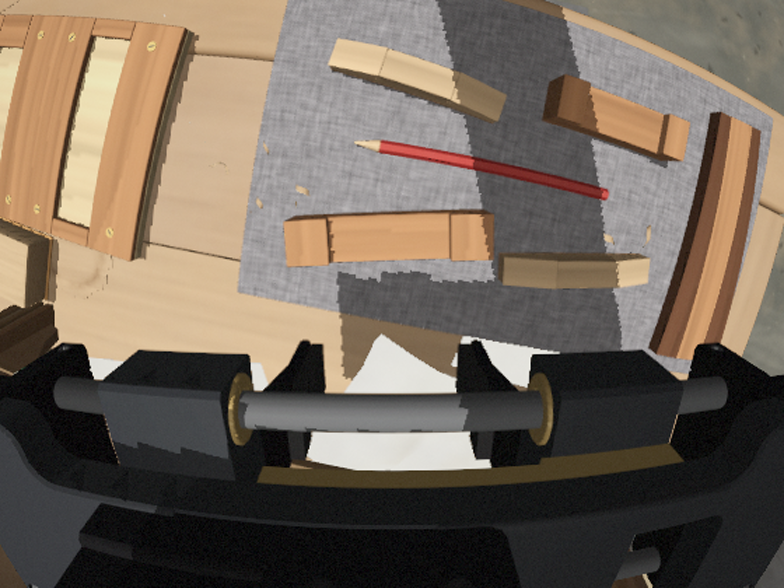

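The picture matches the projected bearer and caul corners within about 2 mm, so the calibration is good. The caul end at (503,270) nearly touches the bearer end at (493,240). I'll descend behind the bearer and draw it nearer.

Request:
step_arm(steps=[0.6,0,0,40,-2,0.6,0,0,40,0,0.6,0,0,30,0,0.6,0,0,12,0,0.6,8,0,0,0,0.6,7,0,0,0,0.6,7,0,0,0,0.6,7,0,0,0,0.6,7,0,0,0,0.6,0,0,0,0])

```text
time_s: 6.12
tool_pos: [0.5513, 0.045, 0.1929]
tool_rot: [-180.0, -0.0, -168.1]
force: [-0.4, 0.5, -0.2]
grip_width: 0.0523
grasp_force: 0.0
```

Run:
```python
from h import *
c=np.array([.552,.173]);a=np.radians(11);p=c+np.array([np.cos(a),np.sin(a)])*.028
o=env.get_obs();P=o["tool_pos"];print(P,o["tool_rot"][2])
print("caul: up 60 then",go(p[0],p[1],P[2],191,), p)
```

```text
[0.55132065 0.0449932  0.19286231] -168.1380263826337
caul: up 60 then [-55.0, 124.7, -0.0, 0.9] [0.57948556 0.17834265]
```

Request:
step_arm(steps=[0.6,-5,0,0,0,0.6,0,0,-60,0,0.6,-17,42,0,1,0.6,-17,42,0,0,0.6,-16,41,0,0,0.6,0,0,0,0,0.6,0,0,30,0,0.6,0,0,30,0,0.6,9,0,0,0,0.6,9,0,0,0,0.6,9,0,0,0,0.6,8,0,0,0])

```text
time_s: 7.62
tool_pos: [0.5467, 0.1719, 0.1937]
tool_rot: [-180.0, 0.1, -169.1]
force: [1.5, 0.2, -0.2]
grip_width: 0.0526
grasp_force: 0.2
```

Request:
step_arm(steps=[0.6,0,0,0,0,0.6,-6,0,0,0,0.6,0,0,-50,0,0.6,0,0,-50,0])

```text
time_s: 8.12
tool_pos: [0.5534, 0.1731, 0.2937]
tool_rot: [179.9, -0.1, -169.1]
force: [1.7, -0.1, 0.6]
grip_width: 0.0519
grasp_force: 0.0
```

Run:
```python
from h import *
env.read_camera("wrist");env.read_camera("wrist")
c=env.read_camera("wrist"); save(cv2.resize(c["image"][60:290],(784,322),interpolation=cv2.INTER_CUBIC),"pics/w3.png")
o=env.get_obs();print({k:np.round(o[k],3).tolist() for k in("time_s","qpos","tool_pos","tool_rot")})
```

```text
{'time_s': 8.275, 'qpos': [30.604, 27.251, -63.164, 99.366, 25.992, 69.293, 61.463], 'tool_pos': [0.554, 0.174, 0.296], 'tool_rot': [179.977, 0.332, -169.148]}
```

View pics/w3.png

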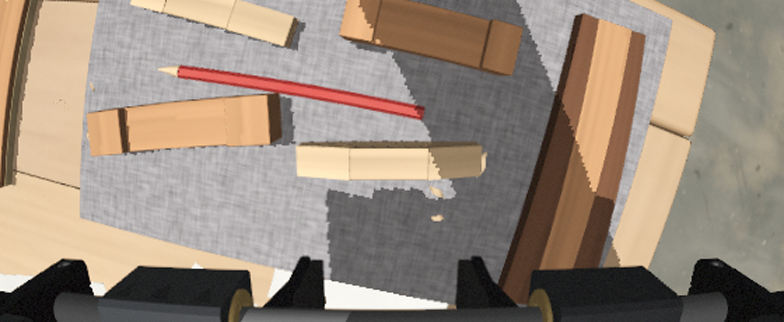

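After the draw, the long bearer's top corners are at (89,113), (277,95), (281,142) and (96,155), and the caul's at (297,146), (482,143), (486,172) and (297,177).

Run:
```python
from h import *
c=env.read_camera("wrist")
for n,pts,z in(("long",[(89,113),(277,95),(281,142),(96,155)],.033),("caul",[(297,146),(482,143),(486,172),(297,177)],.019)):
    P=fish_back(c,np.array(pts)/1.4+[0,60],z)[:,:2]; d=(P[1]+P[2]-P[0]-P[3])/2; s=(P[3]+P[2]-P[0]-P[1])/2
    print(n,P.mean(0).round(4),np.linalg.norm(d).round(4),np.linalg.norm(s).round(4),"axis",np.degrees(np.arctan2(d[1],d[0])).round(1))
```

```text
long [0.5248 0.0436] 0.1252 0.0264 axis 101.9
caul [0.5254 0.1689] 0.1084 0.0177 axis 102.1
```

```bash
python3 -c "
from h import *
print(go(.525,.0436,.28,101.9))"
```

```text
[52.6, -122.0, 13.7, 88.9]
```

Request:
step_arm(steps=[0.6,18,-41,5,0,0.6,18,-41,5,0,0.6,17,-40,4,0,0.6,0,0,0,10,0.6,0,0,0,10,0.6,0,0,0,10,0.6,0,0,0,10,0.6,0,0,0,10,0.6,0,0,0,10,0.6,0,0,0,10,0.6,0,0,0,10])

```text
time_s: 9.7
tool_pos: [0.5235, 0.043, 0.2772]
tool_rot: [-179.9, -0.1, 110.5]
force: [-0.2, -0.5, 0.5]
grip_width: 0.052
grasp_force: 0.0
```

Request:
step_arm(steps=[0.6,0,0,0,9,0.6,0,0,0,0,0.6,0,0,0,0])

```text
time_s: 10.07
tool_pos: [0.5237, 0.0433, 0.278]
tool_rot: [-179.9, -0.0, 102.0]
force: [-0.3, 0.2, 0.6]
grip_width: 0.0523
grasp_force: 0.0
```

```bash
python3 -c "
from h import *
o=env.get_obs();print(o['time_s'],o['tool_pos'],o['tool_rot'],go(.525,.0436,.196,101.9))"
```

```text
10.075 [0.52370658 0.0432803  0.27796304] [-1.79923503e+02 -2.40796973e-02  1.02030749e+02] [0.0, 1.3, 82.0, 0.1]
```

Request:
step_arm(steps=[0.6,0,1,40,0,0.6,0,0,30,0,0.6,0,0,12,0,0.6,0,0,0,0,0,0,0,0,0,0,0,0,0,0,0,0,0,0,0,0,0,0,0,0,0,0,0,-20,0,0,0,0,-40,0,0,0,0,-40,0,0,0,0,0,0], grip_force=30)

```text
time_s: 11.58
tool_pos: [0.5263, 0.0442, 0.301]
tool_rot: [179.6, 0.1, 101.9]
force: [0.4, -0.6, -1.5]
grip_width: 0.0278
grasp_force: 30.0
```

```bash
python3 -c "
from h import *
o=env.get_obs();print(o['time_s'],o['tool_pos'],o['tool_rot'],o['grip_width'],'to trench L',go(.5076,-.1792,.296,172.5),go(.5076,-.1792,.296,172.5,(*o['tool_pos'],172.5)))"
```

```text
11.575 [0.52625108 0.04424712 0.30095374] [1.79604516e+02 1.37069768e-01 1.01878633e+02] 0.0278399192285333 to trench L [-214.8, -64.2, 5.0, -70.6] [-10.7, -224.0, 5.0, 0.0]
```

Request:
step_arm(steps=[0,-36,-11,0,0,0,-36,-11,0,0,0,-36,-11,0,0,0,-36,-11,0,0,0,-36,-10,0,0,0,-35,-10,0,0,0,0,0,0,-10,0,0,0,0,-10,0,0,0,0,-10,0,0,0,0,-10,0,0,0,0,-10,0,0,0,0,-10])

```text
time_s: 13.08
tool_pos: [0.5061, -0.1798, 0.2963]
tool_rot: [180.0, -0.1, 162.2]
force: [-0.2, 0.0, -0.8]
grip_width: 0.0277
grasp_force: 30.0
```

Request:
step_arm(steps=[0,0,0,0,-10.6,0,0,0,0,0,0,0,0,0,0,0,0,0,0,0])

```text
time_s: 13.58
tool_pos: [0.5064, -0.18, 0.2967]
tool_rot: [-180.0, -0.0, 172.4]
force: [0.1, -0.3, -1.2]
grip_width: 0.028
grasp_force: 30.0
```

Run:
```python
from h import *
c=env.read_camera("wrist"); save(cv2.resize(c["image"],(784,588),interpolation=cv2.INTER_CUBIC),"pics/w4.png")
o=env.get_obs();print(o['time_s'],o['tool_pos'],o['tool_rot'],go(.5076,-.1792,.296,172.5))
a=np.radians(-7.5);R=np.array([[np.cos(a),-np.sin(a)],[np.sin(a),np.cos(a)]])
for z,pts in((.016,[(82.5,115),(82.5,-115),(-82.5,115),(-82.5,-115)]),(.016,[(69,74),(69,36),(-69,74),(-69,36),(55,-36),(55,-74),(-55,-36),(-55,-74)])):
    P=np.array(pts)/1e3@R.T+[.5004,-.2335]; print((fish_proj(c,np.c_[P,np.full(len(P),z)])*1.4).round(0).tolist())
```

```text
13.625 [ 0.50646523 -0.17997464  0.2967511 ] [-1.7998730e+02 -3.7530872e-03  1.7240261e+02] [-1.0, 0.9, 0.8, -0.1]
[[481.0, 413.0], [157.0, 404.0], [495.0, 157.0], [124.0, 171.0]]
[[420.0, 397.0], [362.0, 397.0], [424.0, 178.0], [357.0, 179.0], [253.0, 376.0], [201.0, 373.0], [238.0, 206.0], [181.0, 210.0]]
```

View pics/w4.png

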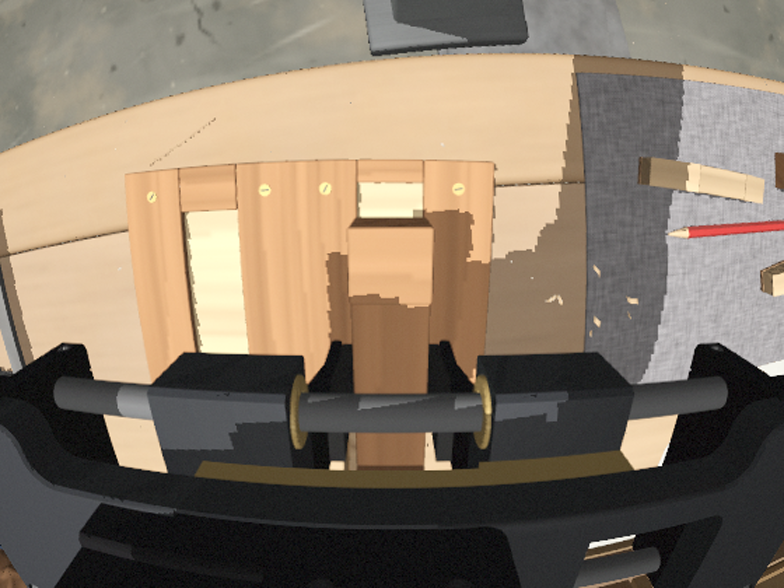

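The jig's near edge appears about 3–4 px lower than predicted, so the jig lies about 2 mm further in +x. The bearer (348–433, 225–465) lines up with the long trench. Setting it down.

Request:
step_arm(steps=[0,-2.5,0,30,0,0,0,0,30,0,0,0,0,20,0,0,0,0,8,0,0,0,0,5,0,0,0,0,0,0])

```text
time_s: 14.38
tool_pos: [0.5093, -0.1804, 0.2042]
tool_rot: [-180.0, 0.0, 172.5]
force: [0.0, 0.2, -0.9]
grip_width: 0.0279
grasp_force: 30.0
```

Request:
step_arm(steps=[0,0,0,1.5,0,0,0,0,0,0,0.5,0,0,0,0,0.5,0,0,0,0,0.6,0,0,-25,0,0.6,0,0,-50,0,0.6,0,0,-25,0])

```text
time_s: 15.25
tool_pos: [0.5096, -0.1802, 0.3044]
tool_rot: [-179.9, 0.1, 172.5]
force: [-0.1, 0.4, 0.2]
grip_width: 0.0521
grasp_force: 0.0
```

```bash
python3 -c "
from h import *
o=env.get_obs();print(o['time_s'],o['tool_pos'],o['tool_rot'],o['grip_width'],'to bshort',go(.449,.1783,.28,88.5))"
```

```text
15.25 [ 0.50956306 -0.18023479  0.30443116] [-1.79948732e+02  1.48025145e-01  1.72485772e+02] 0.05211222255894806 to bshort [106.9, 347.5, 24.4, 84.0]
```

Request:
step_arm(steps=[0.6,15,50,3,0,0.6,15,50,3,0,0.6,15,50,3,0,0.6,15,50,3,0,0.6,15,50,3,0,0.6,15,50,3,0,0.6,17,47,6,0,0.6,0,0,0,10.5,0.6,0,0,0,10.5,0.6,0,0,0,10.5,0.6,0,0,0,10.5,0.6,0,0,0,10.5])

```text
time_s: 16.75
tool_pos: [0.4482, 0.1777, 0.278]
tool_rot: [-180.0, 0.0, 119.6]
force: [0.3, -0.1, 0.7]
grip_width: 0.0519
grasp_force: 0.0
```

Request:
step_arm(steps=[0.6,0,0,0,10.5,0.6,0,0,0,10.5,0.6,0,0,0,10.5,0.6,0,0,0,0,0.6,0,0,0,0])

```text
time_s: 17.38
tool_pos: [0.4483, 0.1777, 0.2781]
tool_rot: [-180.0, 0.0, 88.7]
force: [-0.4, -0.1, 0.5]
grip_width: 0.0517
grasp_force: 0.0
```

Run:
```python
from h import *
o=env.get_obs();print(o['time_s'],o['tool_pos'],o['tool_rot'],go(.449,.1783,.196,88.6))
c=env.read_camera("top"); im=c["image"]; crop(im,300,420,185,285,5.6,"pics/t5.png")
```

```text
17.375 [0.44825981 0.17772364 0.27812822] [-1.79995201e+02  9.50542554e-03  8.86563522e+01] [0.6, 0.7, 82.1, 0.1]
```

View pics/t5.png

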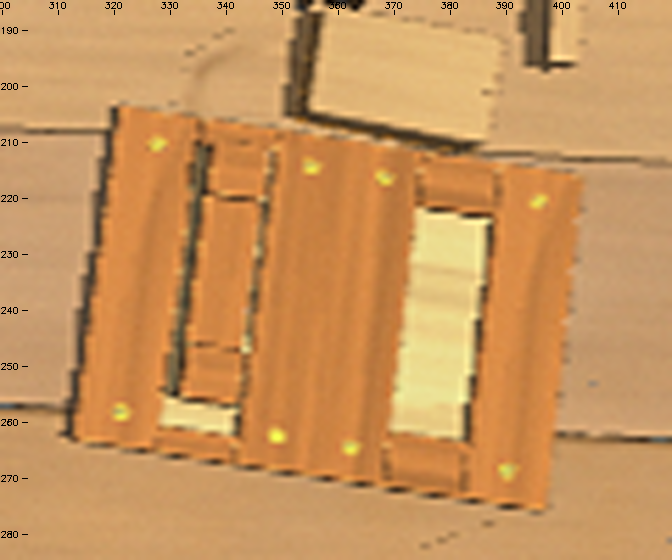

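The long bearer is in the left trench, near its far (+x) end, with the near gap at v≈256–262. I'll check whether it is flat before grasping the short bearer.

Run:
```python
from h import *
c=env.read_camera("top")
uv=np.array([(208,135),(275,147),(236,402),(183,392),(158,395),(238,408)])/5.6+[299.5,184.5]
for z in(.039,.009): print(z,back(c,uv,z)[:,:2].round(4).tolist())
s=env.read_camera("side"); a=np.radians(-7.5);R=np.array([[np.cos(a),-np.sin(a)],[np.sin(a),np.cos(a)]])
print(proj(s,np.r_[R@[0,.055]+[.5015,-.2335],.03]))
crop(s["image"],280,375,145,210,7.5,"pics/s5.png")
```

```text
0.039 [[0.5799, -0.1717], [0.5745, -0.2039], [0.4525, -0.1846], [0.4569, -0.1595], [0.4553, -0.1476], [0.4497, -0.1855]]
0.009 [[0.5842, -0.1757], [0.5788, -0.2087], [0.4535, -0.1888], [0.458, -0.1631], [0.4564, -0.1509], [0.4506, -0.1898]]
[318.50669082 181.50414509]
```

View pics/s5.png

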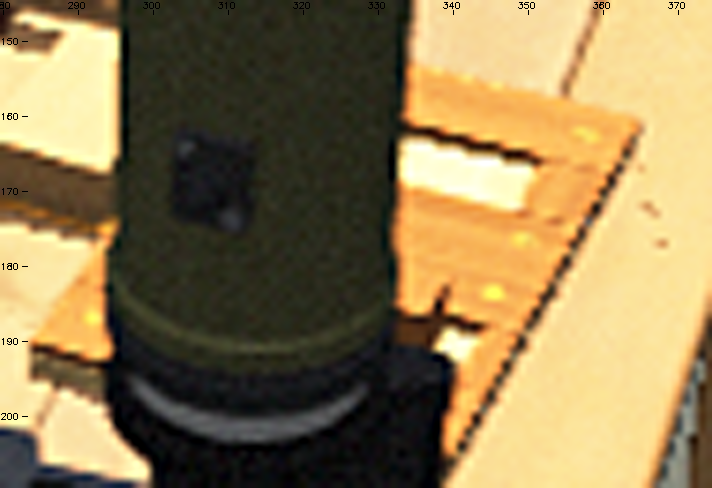

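The arm hides the jig from the side camera here. The top view puts the bearer about 7 mm along the trench, still inside tolerance, with its measured length consistent with lying flat. I'll recheck once the arm is clear and grasp the short bearer now.

Request:
step_arm(steps=[0.6,0.5,0.5,40,0,0.6,0,0,30,0,0.6,0,0,12,0,0.6,0,0,0,0,0,0,0,0,0,0,0,0,0,0,0,0,0,0,0,0,0,0,0,0,0,0,0,-20,0,0,0,0,-50,0,0,0,0,-50,0,0,0,0,0,0])

```text
time_s: 19.02
tool_pos: [0.4502, 0.1791, 0.3198]
tool_rot: [179.6, -0.0, 88.5]
force: [0.2, 0.1, -0.5]
grip_width: 0.0276
grasp_force: 30.0
```

Run:
```python
from h import *
o=env.get_obs();print(o['time_s'],o['tool_pos'],o['tool_rot'],o['grip_width'],go(.4932,-.288,.3,172.5))
s=env.read_camera("side")
crop(s["image"],280,375,145,210,7.5,"pics/s6.png")
```

```text
19.025 [0.45016561 0.17914309 0.31983448] [ 1.79555827e+02 -3.31758266e-02  8.84561582e+01] 0.027648911985660135 [-465.8, 55.6, 19.8, -84.0]
```

View pics/s6.png

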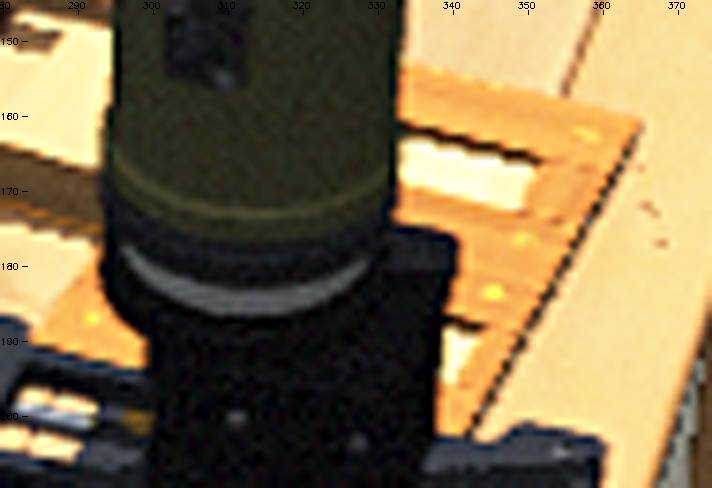

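The arm still blocks the view, so I'll check later by code. Carrying the short bearer over.

Request:
step_arm(steps=[0,-52,6,0,0,0,-52,6,0,0,0,-52,6,0,0,0,-52,6,0,0,0,-52,6,0,0,0,-52,6,0,0,0,-52,6,0,0,0,-52,7,0,0,0,-50,7,0,0,0,0,0,0,-10.5,0,0,0,0,-10.5,0,0,0,0,-10.5])

```text
time_s: 20.58
tool_pos: [0.4918, -0.289, 0.3137]
tool_rot: [-179.9, -0.2, 120.3]
force: [0.1, -0.1, -0.7]
grip_width: 0.0274
grasp_force: 30.0
```

Request:
step_arm(steps=[0,0,0,0,-10.5,0,0,0,0,-10.5,0,0,0,0,-10.5,0,0,0,0,-10.5,0,0,0,0,-10.5,0,0,0,0,0,0,0,0,0,0])

```text
time_s: 21.45
tool_pos: [0.4921, -0.289, 0.3151]
tool_rot: [179.9, -0.1, 172.3]
force: [0.3, -1.2, -1.4]
grip_width: 0.0275
grasp_force: 30.0
```

Run:
```python
from h import *
o=env.get_obs();print(o['time_s'],o['tool_pos'],o['tool_rot'],o['grip_width'],go(.4932,-.288,.204,172.5))
```

```text
21.45 [ 0.49209513 -0.28904647  0.31511666] [ 1.79945815e+02 -9.42124475e-02  1.72303147e+02] 0.027540020285852413 [-1.0, 1.2, 111.1, -0.2]
```

Request:
step_arm(steps=[0,-1,1,40,0,0,0,0,40,0,0,0,0,20,0,0,0,0,8,0,0,0,0,4,0,0,0,0,0,0])

```text
time_s: 22.2
tool_pos: [0.494, -0.2885, 0.2051]
tool_rot: [-180.0, 0.1, 172.5]
force: [-0.5, 0.4, -1.6]
grip_width: 0.0275
grasp_force: 30.0
```

Request:
step_arm(steps=[0,0,0,2,0,0,0,0,0,0,0.5,0,0,0,0,0.5,0,0,0,0,0.6,0,0,-25,0,0.6,0,0,-50,0,1,0,0,-30,0,1,0,0,0,0])

```text
time_s: 23.2
tool_pos: [0.4945, -0.2885, 0.31]
tool_rot: [-179.8, 0.3, 172.5]
force: [0.3, -0.1, -0.3]
grip_width: 0.0647
grasp_force: 0.0
```

Run:
```python
from h import *
o=env.get_obs();print(o['time_s'],o['tool_pos'],o['tool_rot'],o['grip_width'],go(.509,.2885,.27,.2))
```

```text
23.2 [ 0.49453448 -0.28850929  0.31000659] [-179.83228952    0.25876155  172.46812399] 0.06469983072078381 [61.3, 573.9, 40.0, 172.3]
```

Request:
step_arm(steps=[1,6,52,3,0,1,6,52,3,0,1,6,52,3,0,1,6,52,3,0,1,6,52,3,0,1,6,52,3,0,1,6,52,3,0,1,5,52,3,0,1,5,52,3,0,1,5,52,3,0,1,5,54,3,0,1,0,0,0,10])

```text
time_s: 24.7
tool_pos: [0.5047, 0.2939, 0.2725]
tool_rot: [179.9, -0.3, 162.7]
force: [0.4, -0.9, -0.1]
grip_width: 0.0867
grasp_force: 0.0
```

Request:
step_arm(steps=[1,0,0,0,10,1,0,0,0,10,1,0,0,0,10,1,0,0,0,10,1,0,0,0,10,1,0,0,0,10,1,0,0,0,10,1,0,0,0,10,1,0,0,0,10,1,0,0,0,10,1,0,0,0,10,1,0,0,0,10])

```text
time_s: 26.2
tool_pos: [0.5068, 0.2885, 0.2725]
tool_rot: [-180.0, 0.1, 42.1]
force: [0.2, -0.2, 0.5]
grip_width: 0.0871
grasp_force: 0.0
```

Request:
step_arm(steps=[1,0,0,0,10,1,0,0,0,10,1,0,0,0,10,1,0,0,0,10,1,0,0,0,2,1,0,0,0,0,1,0,0,0,0])

```text
time_s: 27.08
tool_pos: [0.5072, 0.2888, 0.2739]
tool_rot: [180.0, 0.0, 0.6]
force: [-0.8, 0.8, -0.2]
grip_width: 0.0867
grasp_force: 0.0
```

Run:
```python
from h import *
o=env.get_obs();print(o['time_s'],o['tool_pos'],o['tool_rot'],o['grip_width'],o['qpos'],go(.509,.2885,.188,.2))
c=env.read_camera("top"); s=env.read_camera("side")
T=c["image"][180:280,300:410]; S=s["image"][138:213,275:375]
a=cv2.resize(T,None,fx=3.9,fy=3.9,interpolation=cv2.INTER_CUBIC); b=cv2.resize(S,None,fx=3.6,fy=5.2,interpolation=cv2.INTER_CUBIC)
save(np.hstack([a,b]),"pics/j7.png"); print(a.shape,b.shape)
```

```text
27.075 [0.50719532 0.28879339 0.27385783] [1.79982267e+02 3.04248009e-02 5.63714713e-01] 0.08674336519624655 [  -9.73374123   18.11524996  -26.43542453  100.87539559    8.92525546
   63.11530021 -128.52926413] [1.8, 0.3, 85.9, 0.4]
(390, 429, 3) (390, 360, 3)
```

View pics/j7.png

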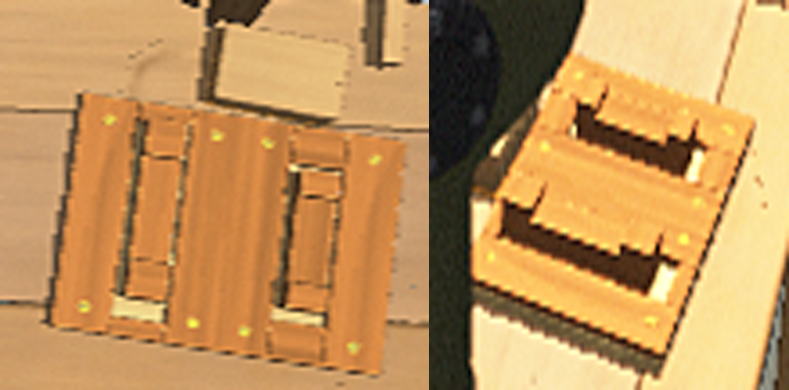

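Both bearers sit in their trenches, each toward the far end. In the side half, the long bearer's horn tops are at about (505,178) and (663,235). I'll check flatness against projected models.

Run:
```python
from h import *
s=env.read_camera("side");c=env.read_camera("top")
a=np.radians(-7.5);R=np.array([[np.cos(a),-np.sin(a)],[np.sin(a),np.cos(a)]])
def w(pts): pts=np.array(pts,float)/1e3; return np.c_[pts[:,:2]@R.T+[.5004,-.2335],pts[:,2]]
f=lambda cam,P:proj(cam,w(P))
fs=lambda P:((f(s,P)-[274.5,137.5])*[3.6,5.2]+[429,0]).round(0).tolist()
ft=lambda P:((f(c,P)-[299.5,179.5])*3.9).round(0).tolist()
print("jig side", fs([(82.5,115,16),(-82.5,115,16),(-82.5,-115,16)]))
for nm,sh,y,L,H in(("long",7,55,62,26),("short",4,-55,48,18)):
  for tilt in(0,7):
    P=[(sh+L,y-14,39+tilt),(sh+L,y+14,39+tilt),(sh+L-H,y+14,39+tilt*.8),(sh-L+H,y+14,39+tilt*.2),(sh-L,y+14,39),(sh-L,y-14,39)]
    print(nm,tilt,"side",fs(P),"top",ft(P))
```

```text
jig side [[460.0, 274.0], [663.0, 356.0], [754.0, 119.0]]
long 0 side [[514.0, 170.0], [500.0, 199.0], [531.0, 211.0], [618.0, 244.0], [651.0, 257.0], [663.0, 227.0]] top [[189.0, 122.0], [148.0, 117.0], [143.0, 154.0], [130.0, 258.0], [125.0, 295.0], [166.0, 301.0]]
long 7 side [[514.0, 160.0], [500.0, 188.0], [531.0, 202.0], [619.0, 242.0], [651.0, 257.0], [663.0, 227.0]] top [[190.0, 121.0], [150.0, 115.0], [145.0, 153.0], [130.0, 257.0], [125.0, 295.0], [166.0, 301.0]]
short 0 side [[584.0, 73.0], [572.0, 99.0], [592.0, 106.0], [662.0, 131.0], [683.0, 139.0], [695.0, 112.0]] top [[344.0, 170.0], [304.0, 164.0], [301.0, 190.0], [291.0, 276.0], [288.0, 303.0], [328.0, 309.0]]
short 7 side [[584.0, 63.0], [572.0, 88.0], [593.0, 98.0], [662.0, 129.0], [683.0, 139.0], [695.0, 112.0]] top [[347.0, 168.0], [306.0, 163.0], [302.0, 189.0], [291.0, 276.0], [288.0, 303.0], [328.0, 309.0]]
```

Run:
```python
import cv2
a=cv2.imread("pics/j7.png",0)
for x in(503,510,520,645,650): print(x,a[150:300:4,x].tolist())
```

```text
503 [94, 78, 80, 81, 80, 76, 82, 118, 158, 189, 206, 208, 121, 71, 85, 88, 85, 65, 51, 51, 15, 41, 142, 225, 194, 189, 191, 194, 201, 201, 200, 200, 200, 206, 209, 135, 31, 93]
510 [78, 77, 71, 71, 124, 174, 178, 194, 200, 196, 193, 198, 200, 118, 18, 49, 55, 56, 55, 54, 47, 45, 86, 156, 200, 196, 186, 188, 193, 203, 204, 200, 200, 202, 218, 164, 61, 60]
520 [129, 181, 205, 195, 185, 196, 213, 190, 187, 194, 197, 199, 210, 190, 120, 37, 49, 60, 57, 55, 57, 51, 47, 76, 157, 192, 198, 190, 188, 190, 198, 202, 199, 199, 203, 217, 192, 45]
645 [51, 46, 44, 80, 161, 203, 181, 181, 190, 198, 195, 188, 191, 192, 194, 199, 192, 190, 195, 200, 200, 197, 197, 200, 201, 208, 125, 24, 53, 63, 59, 52, 53, 50, 25, 32, 102, 208]
650 [55, 54, 54, 54, 134, 200, 187, 175, 181, 193, 197, 193, 191, 191, 192, 194, 192, 189, 193, 202, 198, 195, 196, 203, 212, 213, 123, 25, 54, 53, 54, 48, 34, 31, 93, 177, 222, 227]
```

Request:
step_arm(steps=[1,2,0,40,0.4,1,0,0,30,0,1,0,0,14,0,1,0,0,0,0,1,0,0,0,0])

```text
time_s: 27.9
tool_pos: [0.5099, 0.2893, 0.1915]
tool_rot: [-179.9, -0.1, 0.1]
force: [0.5, -0.6, 0.1]
grip_width: 0.0869
grasp_force: 0.0
```

The long bearer's top edge starts at y≈200 at x=503, which matches the flat model (199) and not the tilted one (188). Gripping the panel.

Request:
step_arm(steps=[1,0,0,3.5,0,1,0,0,0,0,0,0,0,0,0,0,0,0,0,0,0,0,0,0,0,0,0,0,0,0,0,0,0,-10,0,0,0,0,-30,0,0,0,0,-40,0,0,0,0,-40,0,0,0,0,0,0], grip_force=40)

```text
time_s: 29.28
tool_pos: [0.5103, 0.2899, 0.3112]
tool_rot: [-179.8, -0.4, 0.1]
force: [-0.4, -0.4, -1.1]
grip_width: 0.0561
grasp_force: 39.9
```

Run:
```python
from h import *
o=env.get_obs();print(o['time_s'],o['tool_pos'],o['tool_rot'],o['grip_width'],o['grasp_force'],go(.5005,-.2335,.29,82.3))
```

```text
29.275 [0.5102706  0.28990389 0.3111705 ] [-1.79807533e+02 -4.07345859e-01  7.61610862e-02] 0.056070371155329424 39.93870599573711 [-10.5, 523.4, 21.2, -82.2]
```

Request:
step_arm(steps=[0,-1,52,3,0,0,-1,52,3,0,0,-1,52,3,0,0,-1,52,3,0,0,-1,52,3,0,0,-1,52,3,0,0,-1,52,2,0,0,-1,52,2,0,0,-1,52,2,0,0,-1,55,2,0,0,0,0,0,-10,0,0,0,0,-10])

```text
time_s: 30.78
tool_pos: [0.4992, -0.2349, 0.2795]
tool_rot: [-179.9, 0.1, 20.3]
force: [-1.1, 0.4, -0.6]
grip_width: 0.0556
grasp_force: 39.9
```

Request:
step_arm(steps=[0,0,0,0,-10,0,0,0,0,-10,0,0,0,0,-10,0,0,0,0,-10,0,0,0,0,-10,0,0,0,0,-10,0,0,0,0,-2,0,0,0,0,0,0,0,0,0,0])

```text
time_s: 31.9
tool_pos: [0.4999, -0.2341, 0.2806]
tool_rot: [-180.0, 0.0, 82.0]
force: [-0.3, -0.2, -1.5]
grip_width: 0.0563
grasp_force: 39.9
```

Run:
```python
from h import *
o=env.get_obs();print(o['time_s'],o['tool_pos'],o['tool_rot'],o['grip_width'],go(.5005,-.2335,.27,82.3))
# wrist camera in tool frame from now; replay pose of w4
c=env.read_camera("wrist")
from scipy.spatial.transform import Rotation as Ro
def T(p,r): M=np.eye(4);M[:3,:3]=Ro.from_euler("xyz",r,degrees=True).as_matrix();M[:3,3]=p;return M
C=np.eye(4);C[:3,:3]=c["R"];C[:3,3]=c["t"]
ct=C@T(o["tool_pos"],o["tool_rot"])   # tool->cam
w=ct@np.linalg.inv(T([.50646523,-.17997464,.2967511],[-179.987,-.004,172.403]))
c4=dict(c,R=w[:3,:3],t=w[:3,3])
e=fish_back(c4,np.array([(350,228),(432,226)])/1.4,.1337); m=e.mean(0)
print("w4 bearer near end",e.round(4).tolist(),"centre",(m[:2]+.062*np.array([np.cos(np.radians(-7.6)),np.sin(np.radians(-7.6))])).round(4))
q=fish_back(c4,np.array([(493,161),(126,174)])/1.4,.016);print("near corners",q.round(4).tolist(),"jig c",(q.mean(0)[:2]+.0825*np.array([.9914,-.1305])).round(4))
```

```text
31.9 [ 0.49985535 -0.23410161  0.28055547] [-1.79980735e+02  8.45759777e-04  8.19760609e+01] 0.056253904882580134 [0.7, 0.6, 10.6, -0.3]
w4 bearer near end [[0.4481, -0.1838, 0.1337], [0.4509, -0.1579, 0.1337]] centre [ 0.511 -0.179]
near corners [[0.4341, -0.1093, 0.016], [0.404, -0.3347, 0.016]] jig c [ 0.5008 -0.2328]
```

Request:
step_arm(steps=[0,0,6,20,-0.4,0,0,0,20,0,0,0,0,0,0,0,0,0,0,0])

```text
time_s: 32.45
tool_pos: [0.5061, -0.2349, 0.2406]
tool_rot: [-180.0, -0.0, 82.5]
force: [1.1, -0.6, -1.4]
grip_width: 0.0555
grasp_force: 39.9
```

Run:
```python
from h import *
o=env.get_obs();print(o['time_s'],o['tool_pos'],o['tool_rot'],go(.5055,-.2342,.216,82.4))
c=env.read_camera("wrist");t=env.read_camera("top")
a=cv2.resize(c["image"][60:340,60:500],(628,400),interpolation=cv2.INTER_CUBIC); save(a,"pics/w8.png")
```

```text
32.45 [ 0.5061097  -0.23494399  0.24056532] [-1.79993032e+02 -6.62111380e-03  8.24715735e+01] [0.7, -0.7, 24.6, 0.1]
```

View pics/w8.png

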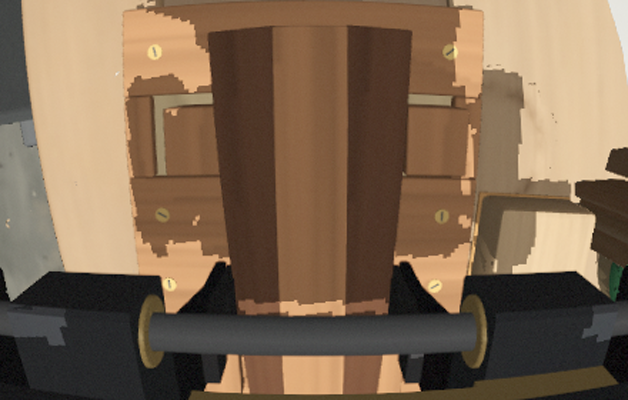

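The panel (edges 217–406 at row 140) sits within 2 mm of the long bearer's centre (165–467), well inside the 5 mm notch slack. Lowering it.

Request:
step_arm(steps=[0,0,0,10,0,0,0,0,8,0,0,0,0,4,0,0,0,0,1.5,0,0,0,0,0,0])

```text
time_s: 33.17
tool_pos: [0.5058, -0.235, 0.2171]
tool_rot: [-180.0, 0.0, 82.5]
force: [-0.1, 0.9, -1.4]
grip_width: 0.0556
grasp_force: 39.9
```

Request:
step_arm(steps=[0,0,0,1,0,0,0,0,0,0])

```text
time_s: 33.42
tool_pos: [0.5059, -0.235, 0.2164]
tool_rot: [180.0, 0.0, 82.5]
force: [0.1, -0.7, -1.2]
grip_width: 0.0556
grasp_force: 39.9
```

Request:
step_arm(steps=[0,0,0,1,0,0,0,0,0,0,0.85,0,0,0,0,0.85,0,0,0,0,0.85,0,0,0,0,0.85,0,0,-30,0,0.85,0,0,-50,0,0.6,0,0,-20,0,0.6,0,0,0,0])

```text
time_s: 34.55
tool_pos: [0.5065, -0.2352, 0.3172]
tool_rot: [179.8, 0.1, 82.5]
force: [0.0, -0.1, 0.2]
grip_width: 0.061
grasp_force: 0.0
```

Run:
```python
from h import *
o=env.get_obs();print(o['time_s'],o['tool_pos'],o['tool_rot'],"near",go(.4541,.0466,.28,81.4),"far",go(.5254,.1689,.28,102.1))
```

```text
34.55 [ 0.50654064 -0.23518105  0.31722996] [1.79768684e+02 8.89031852e-02 8.24674186e+01] near [272.5, -88.9, 37.2, 1.1] far [403.1, -34.3, 37.2, -19.6]
```

Request:
step_arm(steps=[0.5,45,-15,6,0,0.5,45,-15,6,0,0.5,45,-15,6,0,0.5,45,-15,6,0,0.5,45,-15,6,0,0.5,45,-14,7,1,0.5,0,0,0,0,0.5,0,0,0,0])

```text
time_s: 35.55
tool_pos: [0.4527, 0.0439, 0.2772]
tool_rot: [-179.9, 0.0, 81.5]
force: [0.3, -0.6, -0.1]
grip_width: 0.0433
grasp_force: 0.0
```

Run:
```python
from h import *
o=env.get_obs();print(o['time_s'],o['tool_pos'],o['tool_rot'],"near",go(.4541,.0446,.193,81.4))
c=env.read_camera("top");s=env.read_camera("side")
cv2.imwrite("pics/_t.png",c["image"][...,::-1]);cv2.imwrite("pics/_s.png",s["image"][...,::-1])
```

```text
35.55 [0.45268315 0.04388916 0.27724053] [-1.79910194e+02  4.03719391e-02  8.14876361e+01] near [0.9, 1.3, 84.2, 0.1]
```

Request:
step_arm(steps=[0.5,1,1,40,0,0.5,0,0,32,0,0.5,0,0,12,0,0.5,0,0,0,0,0,0,0,0,0,0,0,0,0,0,0,0,0,0,0,0,0,0,-20,0,0,0,0,-50,0,0,0,0,-50,0,0,0,0,0,0], grip_force=20)

```text
time_s: 37.02
tool_pos: [0.4557, 0.0457, 0.3185]
tool_rot: [179.5, -0.0, 81.5]
force: [0.2, -1.1, -1.4]
grip_width: 0.0178
grasp_force: 20.0
```

Run:
```python
from h import *
o=env.get_obs();a=np.radians(-7.5);R=np.array([[np.cos(a),-np.sin(a)],[np.sin(a),np.cos(a)]])
j=np.array([.5005,-.2335]);S=j+R@[.004,-.055];L=j+R@[.006,.055]
print(S,L,o['time_s'],o['tool_pos'],o['tool_rot'],o['grip_width'],"S",go(*S,.3,172.5))
```

```text
[ 0.49728684 -0.28855157] [ 0.51362761 -0.17975369] 37.025 [0.45574819 0.04566591 0.31850028] [ 1.79484825e+02 -3.66701372e-02  8.14691234e+01] 0.01777200940664854 S [-324.4, 90.7, 18.5, -91.0]
```

Request:
step_arm(steps=[0,-46,13,0,0,0,-46,13,0,0,0,-46,13,0,0,0,-46,13,0,0,0,-46,13,0,0,0,-46,13,0,0,0,-48,13,0,0,0,0,0,0,-10,0,0,0,0,-10,0,0,0,0,-10,0,0,0,0,-10,0,0,0,0,-10])

```text
time_s: 38.52
tool_pos: [0.4957, -0.2884, 0.3127]
tool_rot: [-180.0, -0.1, 131.8]
force: [0.8, 1.1, 0.3]
grip_width: 0.0175
grasp_force: 20.0
```

Request:
step_arm(steps=[0,0,0,0,-10,0,0,0,0,-10,0,0,0,0,-10,0,0,0,0,-10,0,0,0,0,-1,0,0,0,0,0,0,0,0,0,0])

```text
time_s: 39.4
tool_pos: [0.496, -0.2887, 0.314]
tool_rot: [180.0, -0.0, 172.4]
force: [0.6, -0.8, -0.3]
grip_width: 0.0182
grasp_force: 20.0
```

Run:
```python
from h import *
o=env.get_obs();print(o['time_s'],o['tool_pos'],o['tool_rot'],o['grip_width'],"S",go(.4973,-.2886,.236,172.5))
```

```text
39.4 [ 0.4960318  -0.2886536   0.31398744] [ 1.79998533e+02 -2.11009988e-02  1.72380642e+02] 0.018190742258548248 S [-1.2, 0.2, 78.0, -0.1]
```

Request:
step_arm(steps=[0,-1,0,30,0,0,0,0,28,0,0,0,0,14,0,0,0,0,5,0,0,0,0,0,0,0,0,0,0,0])

```text
time_s: 40.15
tool_pos: [0.4969, -0.2886, 0.2397]
tool_rot: [-180.0, -0.1, 172.4]
force: [-6.6, 3.0, 13.9]
grip_width: 0.0179
grasp_force: 20.0
```

There is contact about 4 mm higher than expected, so the panel may be riding on a horn. I'll lift off and look at the pictures saved after the panel was placed.

Request:
step_arm(steps=[0,0,0,-5,0,0,0,0,-40,0])

```text
time_s: 40.4
tool_pos: [0.4961, -0.2885, 0.2805]
tool_rot: [179.9, -0.3, 172.5]
force: [0.1, -0.6, 0.0]
grip_width: 0.0177
grasp_force: 20.0
```

Run:
```python
import cv2,numpy as np
t=cv2.imread("pics/_t.png")[185:285,300:410]; s=cv2.imread("pics/_s.png")[138:213,275:375]
a=cv2.resize(t,None,fx=3.6,fy=5.0,interpolation=cv2.INTER_CUBIC); b=cv2.resize(s,(400,500),interpolation=cv2.INTER_CUBIC)
cv2.imwrite("pics/j9.png",np.hstack([a,b])); print(a.shape,b.shape)
```

```text
(500, 396, 3) (500, 400, 3)
```

View pics/j9.png

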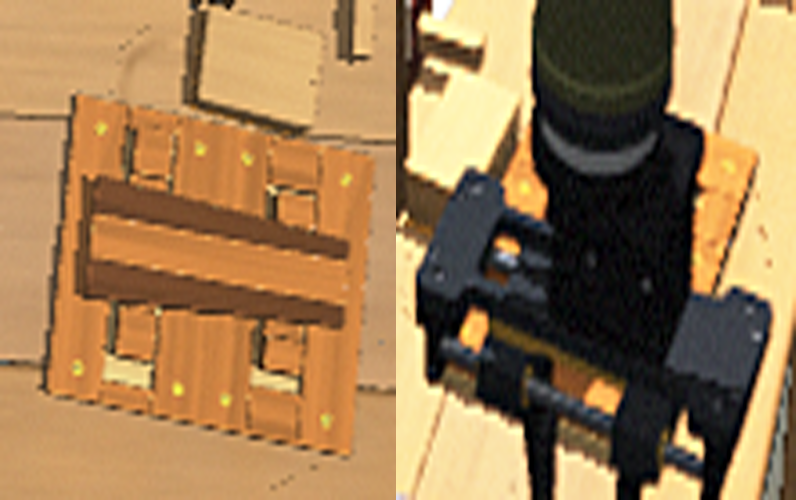

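The panel's corners are at crop (92,178), (350,240), (342,328) and (80,297). It looks rotated relative to the bearers: close to the near horn of the long one and to the far horn of the short one. Working out the numbers.

Run:
```python
from h import *
t=env.read_camera("top")
a=np.radians(-7.5);R=np.array([[np.cos(a),-np.sin(a)],[np.sin(a),np.cos(a)]]);j=np.array([.5005,-.2335])
def J(p,z): return ((back(t,np.array(p)/[3.6,5.0]+[299.5,184.5],z)[:,:2]-j)@R*1e3).round(1).tolist()
for z in(.045,.053): print("panel TL TR BR BL",z,J([(92,178),(350,240),(342,328),(80,297)],z))
print("long horns far end/near end",J([(152,122),(133,357)],.039),"short",J([(297,192),(283,370)],.039))
# edge profiles along jig x at y=+-72 and around, from saved image
im=cv2.cvtColor(cv2.imread("pics/_t.png"),cv2.COLOR_BGR2HSV).astype(float)
for y in(55,-55,-20,20,85,-85):
    xs=np.arange(-50,52,2.);P=np.c_[np.c_[xs,np.full(len(xs),y)]/1e3@R.T+j,np.full(len(xs),.045)]
    uv=proj(t,P).astype(np.float32); v=cv2.remap(im[...,2].astype(np.float32),uv[:,0],uv[:,1],1)
    print(y,v.ravel().astype(int).tolist())
```

```text
panel TL TR BR BL 0.045 [[34.5, 98.9], [29.2, -94.2], [-18.1, -93.5], [-29.5, 99.4]]
panel TL TR BR BL 0.053 [[33.5, 99.6], [28.2, -92.2], [-18.7, -91.4], [-30.1, 100.1]]
long horns far end/near end [[71.8, 58.0], [-54.9, 56.0]] short [[49.9, -53.8], [-45.9, -54.3]]
55 [208, 207, 211, 214, 211, 199, 197, 200, 204, 216, 212, 177, 80, 107, 111, 110, 117, 121, 121, 118, 116, 140, 184, 220, 219, 219, 217, 211, 200, 194, 190, 194, 217, 154, 112, 108, 119, 121, 122, 123, 121, 115, 134, 180, 212, 144, 125, 227, 212, 207, 208]
-55 [200, 127, 157, 218, 215, 219, 218, 213, 207, 212, 182, 164, 194, 196, 151, 106, 114, 112, 112, 113, 112, 96, 162, 229, 215, 211, 212, 213, 207, 209, 210, 209, 207, 202, 155, 105, 110, 113, 110, 109, 119, 187, 217, 214, 220, 216, 211, 209, 214, 131, 111]
-20 [185, 185, 185, 184, 183, 184, 184, 183, 183, 183, 183, 185, 191, 151, 128, 125, 113, 113, 115, 115, 112, 121, 169, 225, 215, 212, 211, 209, 203, 208, 208, 201, 205, 173, 136, 109, 113, 116, 116, 114, 116, 148, 180, 187, 183, 182, 181, 180, 181, 181, 181]
20 [203, 202, 201, 201, 202, 202, 201, 199, 197, 195, 198, 199, 185, 102, 100, 112, 117, 117, 119, 118, 113, 104, 177, 223, 216, 215, 215, 212, 203, 201, 198, 200, 211, 163, 125, 110, 119, 121, 119, 117, 117, 125, 164, 209, 200, 199, 198, 196, 197, 198, 199]
85 [212, 212, 212, 214, 214, 214, 215, 213, 215, 221, 208, 99, 103, 114, 111, 111, 119, 123, 121, 120, 116, 149, 212, 213, 217, 220, 220, 212, 197, 189, 192, 199, 208, 181, 102, 106, 111, 117, 124, 122, 121, 121, 117, 152, 186, 207, 201, 199, 198, 198, 199]
-85 [209, 207, 208, 208, 207, 206, 207, 208, 208, 208, 208, 208, 207, 207, 214, 159, 120, 114, 110, 109, 108, 115, 173, 206, 217, 212, 213, 214, 211, 206, 213, 211, 213, 211, 112, 99, 107, 109, 108, 143, 188, 226, 220, 218, 218, 217, 218, 218, 219, 217, 215]
```

The panel is aligned: its centre is at about +4 mm in jig x everywhere, inside both notches' slack. It also went down without resistance. I'll move the arm aside and check heights in the side view by code.

Request:
step_arm(steps=[0,0,0,-50,0,0,0,-45,0,0,0,0,-45,0,8,0,0,-45,0,8,0,0,-45,0,8,0,0,-45,0,8,0,0,0,0,0])

```text
time_s: 41.32
tool_pos: [0.4279, -0.5057, 0.3322]
tool_rot: [-179.8, 0.0, 140.0]
force: [-0.1, 0.0, -0.8]
grip_width: 0.018
grasp_force: 20.0
```

Run:
```python
from h import *
o=env.get_obs();print(o['time_s'],o['tool_pos'],o['tool_rot'],o['qpos'][6])
s=env.read_camera("side");t=env.read_camera("top");cv2.imwrite("pics/_s2.png",s["image"][...,::-1]);cv2.imwrite("pics/_t2.png",t["image"][...,::-1])
a=np.radians(-7.5);R=np.array([[np.cos(a),-np.sin(a)],[np.sin(a),np.cos(a)]]);j=np.array([.5005,-.2335])
W=lambda x,y,z:np.r_[R@[x/1e3,y/1e3]+j,z/1e3]
g=cv2.cvtColor(s["image"],cv2.COLOR_RGB2GRAY).astype(np.float32)
def prof(nm,x,y,z0,z1,st=1):
    zs=np.arange(z0,z1,st);uv=proj(s,np.array([W(x,y,z) for z in zs])).astype(np.float32)
    print(nm,uv[0].round(1),uv[-1].round(1),list(zip(zs.astype(int).tolist(),cv2.remap(g,uv[:,0],uv[:,1],1).ravel().astype(int).tolist())))
# vertical profiles up the +y end face of the panel and of the jig's side as a check
for x in(-20,4,28): prof(f"panel end x={x}",x,99,16,62,2)
prof("jig edge",0,115,-6,26,2)
# across narrow end: profile on top along jig y assuming z=45
for x in(-15,4,23):
    ys=np.arange(-70,-116,-2.);uv=proj(s,np.array([W(x,y,45) for y in ys])).astype(np.float32);print("narrow x",x,list(zip(ys.astype(int).tolist(),cv2.remap(g,uv[:,0],uv[:,1],1).ravel().astype(int).tolist())))
tg=cv2.cvtColor(t["image"],cv2.COLOR_RGB2GRAY).astype(np.float32)
for x in(-15,4,23):
    ys=np.r_[np.arange(80,116,2.),np.arange(-80,-116,-2.)];uv=proj(t,np.array([W(x,y,45) for y in ys])).astype(np.float32);print("top x",x,list(zip(ys.astype(int).tolist(),cv2.remap(tg,uv[:,0],uv[:,1],1).ravel().astype(int).tolist())))
```

```text
41.325 [ 0.42794187 -0.50568385  0.33218106] [-1.79788814e+02  3.33786451e-02  1.39963092e+02] 94.36748461338894
panel end x=-20 [319.7 196.4] [320.5 183.7] [(16, 100), (18, 81), (20, 83), (22, 83), (24, 81), (26, 82), (28, 83), (30, 89), (32, 93), (34, 82), (36, 62), (38, 32), (40, 26), (42, 26), (44, 21), (46, 24), (48, 47), (50, 74), (52, 100), (54, 102), (56, 100), (58, 100), (60, 100)]
panel end x=4 [311.6 194.2] [312.2 181.5] [(16, 99), (18, 88), (20, 85), (22, 83), (24, 82), (26, 84), (28, 86), (30, 89), (32, 88), (34, 84), (36, 70), (38, 58), (40, 59), (42, 57), (44, 51), (46, 56), (48, 68), (50, 138), (52, 189), (54, 185), (56, 181), (58, 177), (60, 180)]
panel end x=28 [303.5 191.9] [304.  179.3] [(16, 95), (18, 91), (20, 87), (22, 82), (24, 80), (26, 81), (28, 80), (30, 80), (32, 101), (34, 101), (36, 58), (38, 31), (40, 17), (42, 17), (44, 20), (46, 21), (48, 41), (50, 102), (52, 121), (54, 116), (56, 109), (58, 102), (60, 93)]
jig edge [310.5 204.1] [310.9 195.6] [(-6, 237), (-4, 199), (-2, 159), (0, 121), (2, 93), (4, 87), (6, 85), (8, 88), (10, 81), (12, 68), (14, 54),
[... 1435 characters left out ...]
, (102, 80), (104, 94), (106, 128), (108, 157), (110, 159), (112, 157), (114, 153), (-80, 76), (-82, 79), (-84, 79), (-86, 79), (-88, 78), (-90, 79), (-92, 101), (-94, 105), (-96, 94), (-98, 75), (-100, 78), (-102, 78), (-104, 81), (-106, 87), (-108, 88), (-110, 85), (-112, 84), (-114, 84)]
top x 23 [(80, 83), (82, 84), (84, 83), (86, 81), (88, 80), (90, 81), (92, 85), (94, 78), (96, 72), (98, 70), (100, 83), (102, 79), (104, 95), (106, 129), (108, 158), (110, 159), (112, 158), (114, 152), (-80, 77), (-82, 77), (-84, 78), (-86, 78), (-88, 76), (-90, 66), (-92, 57), (-94, 60), (-96, 73), (-98, 78), (-100, 78), (-102, 79), (-104, 78), (-106, 77), (-108, 81), (-110, 84), (-112, 87), (-114, 88)]
```

The panel is seated. At the wide end it sits at about z 31–45 mm, level across its width, once the roughly 1.5 mm offset seen on the jig edge is removed. The narrow end agrees too. The early contact was therefore the caul itself, probably slightly pitched in the grip, so I'll lower it more gently and let it settle flat.

Run:
```python
from h import *
s=env.read_camera("side");t=env.read_camera("top");w=env.read_camera("wrist")
o=env.get_obs();print(go(.4965,-.2886,.28,172.4))
from scipy.spatial.transform import Rotation as Ro
Rt=Ro.from_euler("xyz",o["tool_rot"],degrees=True).as_matrix();p=np.array(o["tool_pos"])
# caul model pts in tool frame: axis = tool x, bottom at z=.190
mod=lambda pitch,off:[(off/1e3+x/1e3*np.cos(pitch)+z*np.sin(pitch),0,.181-z*np.cos(pitch)+x/1e3*np.sin(pitch)) for x,z in((-54,-.009),(-54,.007),(-22,.019),(22,.019),(54,.007),(54,-.009))]
H=cv2.cvtColor(w["image"],cv2.COLOR_RGB2HSV)
for pt in(-.15,0,.15):
    P=np.array(mod(pt,0))@Rt.T+p; print(pt,"wrist",fish_proj(w,P).round(0)[3:].tolist(),"side",proj(s,P).round(0).tolist())
# pale pixels in wrist picture under the camera, and in side picture
for nm,im,u0,u1,v0,v1 in(("wrist",w["image"],240,320,60,330),):
    print(nm)
    for v in range(v0,v1,8): print(v,im[v,[262,270,278,286,294]].tolist())
```

```text
[84.8, 203.4, 52.5, -31.8]
-0.15 wrist [[276.0, 244.0], [276.0, 170.0], [276.0, 160.0]] side [[357.0, 91.0], [357.0, 86.0], [364.0, 85.0], [374.0, 89.0], [381.0, 95.0], [381.0, 100.0]]
0 wrist [[276.0, 235.0], [276.0, 164.0], [276.0, 159.0]] side [[357.0, 88.0], [357.0, 84.0], [365.0, 84.0], [374.0, 90.0], [381.0, 98.0], [380.0, 103.0]]
0.15 wrist [[276.0, 228.0], [276.0, 160.0], [277.0, 161.0]] side [[357.0, 86.0], [358.0, 82.0], [365.0, 84.0], [375.0, 91.0], [381.0, 100.0], [380.0, 105.0]]
wrist
60 [[151, 149, 137], [147, 146, 134], [148, 148, 136], [155, 152, 139], [157, 153, 139]]
68 [[150, 147, 136], [147, 146, 134], [147, 146, 135], [153, 150, 137], [149, 147, 136]]
76 [[151, 148, 136], [149, 146, 135], [146, 144, 133], [151, 149, 136], [153, 150, 137]]
84 [[149, 147, 132], [145, 144, 133], [145, 143, 131], [128, 117, 98], [234, 202, 163]]
92 [[179, 157, 127], [151, 148, 135], [203, 169, 129], [237, 206, 165], [236, 205, 166]]
100 [[152, 150, 134], [226, 193, 153], [237, 206, 166], [237, 207, 169], [238, 208, 170]]
108 [[234, 202, 161], [236, 206, 166], [238, 206, 167], [239, 2
[... 1673 characters left out ...]
, 129, 99], [158, 135, 102], [162, 139, 106]]
268 [[153, 131, 100], [154, 130, 99], [150, 126, 97], [156, 133, 102], [160, 137, 105]]
276 [[143, 122, 92], [152, 129, 98], [150, 126, 96], [158, 135, 105], [159, 135, 103]]
284 [[54, 54, 54], [54, 54, 55], [55, 53, 53], [52, 54, 52], [52, 53, 53]]
292 [[71, 72, 74], [74, 74, 74], [74, 74, 75], [73, 73, 74], [71, 72, 72]]
300 [[85, 84, 85], [89, 89, 89], [84, 85, 84], [83, 84, 83], [86, 87, 86]]
308 [[94, 89, 82], [82, 82, 80], [84, 83, 80], [87, 85, 82], [85, 85, 80]]
316 [[212, 184, 151], [155, 132, 101], [156, 134, 102], [164, 140, 107], [224, 196, 157]]
324 [[236, 208, 174], [248, 221, 180], [249, 222, 182], [255, 230, 189], [255, 227, 188]]
```

Request:
step_arm(steps=[0,17,41,0,0,0,17,41,0,0,0,17,41,10,0,0,17,41,10,0,0,17,39,10,0,0,0,0,10,-8,0,0,0,10,-8,0,0,0,10,-8,0,0,0,10,-8,0,0,0,10,0,0,0,0,5,0,0,0,0,0,0])

```text
time_s: 43.08
tool_pos: [0.4954, -0.29, 0.247]
tool_rot: [180.0, -0.0, 172.4]
force: [-0.8, 0.3, -0.1]
grip_width: 0.018
grasp_force: 20.0
```

Request:
step_arm(steps=[0,0,0,3,0,0,0,0,0,0,0,0,0,0,0])

```text
time_s: 43.45
tool_pos: [0.4955, -0.2904, 0.2444]
tool_rot: [-180.0, 0.0, 172.5]
force: [-0.1, -0.0, 0.2]
grip_width: 0.0177
grasp_force: 20.0
```

Request:
step_arm(steps=[0,0,1.5,2,0,0,0,0,2,0,0,0,0,0,0,0,0,0,0,0])

```text
time_s: 43.95
tool_pos: [0.4956, -0.2889, 0.2402]
tool_rot: [-180.0, -0.0, 172.5]
force: [-0.3, -0.7, -1.9]
grip_width: 0.0175
grasp_force: 20.0
```

Request:
step_arm(steps=[0,0,0,1,0,0,0,0,0,0,0,0,0,0,0])

```text
time_s: 44.32
tool_pos: [0.4957, -0.2889, 0.2397]
tool_rot: [-180.0, 0.0, 172.5]
force: [-1.3, 0.2, 4.9]
grip_width: 0.0179
grasp_force: 20.0
```

Request:
step_arm(steps=[0.4,0,0,0,0,0.4,0,0,0,0,0.4,0,0,0,0,0.4,0,0,-25,0,0,0,0,-25,0,0,0,27,0,0,0,0,27,0,0,0,0,0,0,0,0,0,0,30,0,0,0,0,20,0,0,0,0,5,0,0,0,0,0,0])

```text
time_s: 45.82
tool_pos: [0.5026, -0.236, 0.2343]
tool_rot: [-180.0, -0.0, 172.4]
force: [0.1, -0.0, -0.8]
grip_width: 0.0009
grasp_force: 0.0
```

Request:
step_arm(steps=[0,0,0,3,0,0,0,0,0,0,0,0,0,0,0])

```text
time_s: 46.2
tool_pos: [0.5028, -0.2354, 0.2317]
tool_rot: [-180.0, 0.0, 172.5]
force: [0.4, -0.3, -0.1]
grip_width: 0.0007
grasp_force: 0.0
```

Request:
step_arm(steps=[0,0,0,2,0,0,0,0,0,0,0,0,0,0,0])

```text
time_s: 46.58
tool_pos: [0.5026, -0.2353, 0.2292]
tool_rot: [-180.0, -0.0, 172.5]
force: [-0.4, 0.2, 0.3]
grip_width: 0.0006
grasp_force: 0.0
```

Request:
step_arm(steps=[0,0,0,1.5,0,0,0,0,0,0,0,0,0,0,0])

```text
time_s: 46.95
tool_pos: [0.5028, -0.2354, 0.2281]
tool_rot: [-180.0, 0.0, 172.5]
force: [-0.2, 0.7, 3.6]
grip_width: 0.0003
grasp_force: 1.8
```

The fingertips touch the panel top at z≈0.046, so the panel is seated. Now the far caul, checking the first caul by code as I go.

Request:
step_arm(steps=[0,0,0,-40,0,0.3,0,0,-40,0])

```text
time_s: 47.2
tool_pos: [0.5024, -0.2352, 0.3079]
tool_rot: [180.0, -0.1, 172.5]
force: [1.3, -0.2, 0.5]
grip_width: 0.0048
grasp_force: 0.0
```

Run:
```python
from h import *
o=env.get_obs();print(o['time_s'],o['tool_pos'],o['tool_rot'],"far",go(.526,.166,.28,102.1))
```

```text
47.2 [ 0.50235457 -0.23522422  0.30790694] [ 1.79962425e+02 -8.22068414e-02  1.72477845e+02] far [29.1, 400.9, 27.9, 70.4]
```

Request:
step_arm(steps=[0.5,4,50,3,0,0.5,4,50,3,0,0.5,4,50,3,0,0.5,4,50,3,0,0.5,4,50,3,0,0.5,3,50,3,0,0.5,3,50,3,0,0.5,3,51,3,0,0.5,0,0,4,10,0.5,0,0,0,10,0.5,0,0,0,10,0.5,0,0,0,10])

```text
time_s: 48.7
tool_pos: [0.5263, 0.166, 0.2793]
tool_rot: [-180.0, -0.0, 132.1]
force: [0.2, -0.1, 0.1]
grip_width: 0.0436
grasp_force: 0.0
```

Request:
step_arm(steps=[0.5,0,0,0,10,0.5,0,0,0,10,0.5,0,0,0,10,0.5,0,0,0,0,0.5,0,0,0,0])

```text
time_s: 49.32
tool_pos: [0.5264, 0.166, 0.2795]
tool_rot: [-180.0, 0.0, 102.6]
force: [0.0, 0.7, 0.8]
grip_width: 0.0435
grasp_force: 0.0
```

```bash
cat > caul.py <<'E'
from h import *
a=np.radians(-7.5);R=np.array([[np.cos(a),-np.sin(a)],[np.sin(a),np.cos(a)]]);j=np.array([.5005,-.2335])
def find(im,c,zs=.064):
    hsv=cv2.cvtColor(im,cv2.COLOR_RGB2HSV)
    m=((hsv[...,1]<130)&(hsv[...,2]>175)).astype(np.uint8)
    P=[W for W in np.array([(-70,-100),(90,-100),(90,100),(-70,100)])/1e3@R.T+j]
    reg=np.zeros_like(m);cv2.fillConvexPoly(reg,proj(c,np.c_[P,np.full(4,.05)]).astype(np.int32),1)
    m&=reg; n,l,st,ce=cv2.connectedComponentsWithStats(m)
    for k in range(1,n):
        if st[k,4]>60:
            r=cv2.minAreaRect(np.argwhere(l==k)[:,::-1].astype(np.float32));b=cv2.boxPoints(r)
            q=(back(c,b,zs)[:,:2]-j)@R*1e3; e=sorted([(np.linalg.norm(q[i]-q[i-1]),i) for i in range(4)])[-1][1];d=q[e]-q[e-1]
            print(st[k],"jig mm",q.mean(0).round(1),"sides",np.linalg.norm(q[0]-q[1]).round(1),np.linalg.norm(q[1]-q[2]).round(1),"axis deg",((np.degrees(np.arctan2(d[1],d[0]))+90)%180-90).round(1))
E
python3 - <<'E'
from caul import *
o=env.get_obs();print(o['time_s'],o['tool_pos'],o['tool_rot'],"far",go(.526,.166,.193,102.1))
t=env.read_camera("top");find(t["image"],t)
E
```

```text
49.325 [0.52637405 0.1660421  0.27951314] [-1.79984301e+02  4.78664438e-03  1.02644890e+02] far [0.0, -0.4, 86.5, 0.5]
[326 199  35  10 143] jig mm [82.  58.7] sides 14.9 90.5 axis deg 89.7
[355 203  47  13 139] jig mm [ 81.6 -33.5] sides 15.0 124.0 axis deg 89.5
[370 220  19  44 292] jig mm [ -3.1 -53.7] sides 113.6 32.5 axis deg -10.0
[329 256  14   7  64] jig mm [-64.5  61.4] sides 12.3 34.0 axis deg 88.8
```

Request:
step_arm(steps=[0.5,0,0,40,0.5,0.5,0,0,34,0,0.5,0,0,12.5,0,0.5,0,0,0,0,0.5,0,0,0,0,0,0,0,0,0,0,0,0,0,0,0,0,0,0,0])

```text
time_s: 50.38
tool_pos: [0.5265, 0.1661, 0.1934]
tool_rot: [180.0, 0.0, 102.0]
force: [0.8, 0.7, 0.5]
grip_width: 0.0215
grasp_force: 0.0
```

Request:
step_arm(steps=[0,0,0,0,0,0,0,0,-20,0,0,0,0,-50,0,0,0,0,-50,0,0,0,0,0,0])

```text
time_s: 51.0
tool_pos: [0.5279, 0.1671, 0.3192]
tool_rot: [179.4, 0.0, 102.0]
force: [0.3, 0.1, -0.5]
grip_width: 0.0177
grasp_force: 20.0
```

Run:
```python
from caul import *
o=env.get_obs();print(o['time_s'],o['tool_pos'],o['tool_rot'],o['grip_width'],"L",go(.5136,-.1798,.3,172.5))
t=env.read_camera("top");im=cv2.cvtColor(t["image"],cv2.COLOR_RGB2HSV)
for y in(-55,-58,-51):
    xs=np.arange(-64,70,4.);P=np.c_[np.c_[xs,np.full(len(xs),y)]/1e3@R.T+j,np.full(len(xs),.06)]
    uv=proj(t,P).round().astype(int);print(y,[(int(x),*im[v,u].tolist()) for x,(u,v) in zip(xs,uv)])
```

```text
51.0 [0.52794137 0.1671102  0.31922503] [1.79414427e+02 1.58868410e-03 1.01986570e+02] 0.017703428102402965 L [-336.4, -86.1, 19.2, -70.5]
-55 [(-64, 13, 170, 196), (-60, 14, 176, 207), (-56, 23, 106, 248), (-52, 16, 125, 161), (-48, 16, 123, 220), (-44, 17, 123, 221), (-40, 18, 121, 224), (-36, 17, 124, 218), (-32, 17, 122, 222), (-28, 17, 122, 224), (-24, 18, 121, 227), (-20, 17, 129, 218), (-16, 17, 123, 228), (-12, 17, 122, 223), (-8, 17, 125, 223), (-4, 17, 125, 225), (0, 17, 125, 223), (4, 17, 124, 224), (8, 17, 126, 217), (12, 17, 122, 220), (16, 17, 125, 221), (20, 17, 125, 224), (24, 17, 125, 206), (28, 18, 121, 230), (32, 17, 123, 221), (36, 17, 123, 222), (40, 18, 125, 221), (44, 17, 125, 223), (48, 17, 126, 223), (52, 18, 119, 227), (56, 15, 156, 200), (60, 14, 173, 217), (64, 14, 167, 214), (68, 14, 170, 198)]
-58 [(-64, 14, 177, 199), (-60, 13, 174, 209), (-56, 23, 105, 253), (-52, 17, 127, 177), (-48, 17, 128, 214), (-44, 17, 126, 217), (-40, 17, 123, 213), (-36, 17, 123, 215), (-32, 16, 124, 218), (-28, 17, 123, 220), (-24, 18, 126, 221), (-20, 17, 123, 222), (-16, 18
[... 426 characters left out ...]
09)]
-51 [(-64, 14, 175, 197), (-60, 13, 171, 204), (-56, 23, 105, 244), (-52, 18, 122, 242), (-48, 18, 121, 228), (-44, 19, 121, 232), (-40, 18, 123, 233), (-36, 19, 120, 241), (-32, 19, 120, 244), (-28, 17, 124, 235), (-24, 18, 121, 239), (-20, 17, 124, 228), (-16, 19, 116, 243), (-12, 17, 125, 214), (-8, 17, 126, 209), (-4, 18, 122, 236), (0, 19, 113, 239), (4, 20, 114, 240), (8, 18, 122, 239), (12, 17, 121, 211), (16, 16, 123, 193), (20, 19, 115, 240), (24, 19, 113, 243), (28, 18, 119, 245), (32, 19, 119, 243), (36, 19, 119, 244), (40, 18, 120, 245), (44, 18, 121, 233), (48, 18, 119, 233), (52, 19, 117, 236), (56, 17, 128, 225), (60, 14, 171, 218), (64, 14, 173, 215), (68, 14, 175, 200)]
```

The first caul spans jig x −51 to +55, so its centre is at about +2 mm, and y is near −54. Good. Carrying the second caul to the long bearer.

Request:
step_arm(steps=[0,-48,-12,0,0,0,-48,-12,0,0,0,-48,-12,0,0,0,-48,-12,0,0,0,-48,-12,0,0,0,-48,-13,0,0,0,-48,-13,0,0,0,0,0,0,-10,0,0,0,0,-10,0,0,0,0,-10,0,0,0,0,-10,0,0,0,0,-10])

```text
time_s: 52.55
tool_pos: [0.5114, -0.1803, 0.3121]
tool_rot: [-180.0, -0.1, 152.3]
force: [0.5, -0.6, -1.1]
grip_width: 0.0181
grasp_force: 20.0
```

Request:
step_arm(steps=[0,0,0,0,-10,0,0,0,0,-10.5,0,0,0,0,0,0,0,0,0,0])

```text
time_s: 53.05
tool_pos: [0.5117, -0.1804, 0.3127]
tool_rot: [180.0, -0.1, 172.3]
force: [0.1, -0.6, -0.3]
grip_width: 0.0179
grasp_force: 20.0
```

Run:
```python
from caul import *
o=env.get_obs();print(o['time_s'],o['tool_pos'],o['tool_rot'],o['grip_width'],"L",go(.5136,-.1798,.244,172.5))
```

```text
53.05 [ 0.5117343  -0.18044637  0.31272752] [ 1.79985191e+02 -6.52480639e-02  1.72298264e+02] 0.017870953939977337 L [-1.8, 0.9, 68.7, -0.2]
```

Request:
step_arm(steps=[0,-2,1,30,0,0,0,0,25,0,0,0,0,13,0,0,0,0,3,0,0,0,0,1,0,0,0,0,0,0,0,0,0,0,0])

```text
time_s: 53.92
tool_pos: [0.5144, -0.1799, 0.2419]
tool_rot: [-180.0, 0.1, 172.5]
force: [0.8, 0.1, -0.8]
grip_width: 0.0179
grasp_force: 20.0
```

Request:
step_arm(steps=[0,0,0,1,0,0,0,0,0,0,0,0,0,0,0])

```text
time_s: 54.3
tool_pos: [0.5141, -0.1798, 0.2403]
tool_rot: [-180.0, -0.0, 172.5]
force: [0.0, 0.6, -0.2]
grip_width: 0.0177
grasp_force: 20.0
```

Request:
step_arm(steps=[0,0,0,1.5,0,0,0,0,0,0,0,0,0,0,0])

```text
time_s: 54.68
tool_pos: [0.5141, -0.1798, 0.2387]
tool_rot: [-180.0, -0.0, 172.5]
force: [0.2, -0.5, 0.1]
grip_width: 0.0179
grasp_force: 20.0
```

Request:
step_arm(steps=[0,0,0,1.5,0,0,0,0,0,0,0,0,0,0,0])

```text
time_s: 55.05
tool_pos: [0.5141, -0.1798, 0.2372]
tool_rot: [-180.0, -0.0, 172.5]
force: [-0.2, 0.3, -0.2]
grip_width: 0.0179
grasp_force: 20.0
```

Request:
step_arm(steps=[0,0,0,1.5,0,0,0,0,0,0,0,0,0,0,0])

```text
time_s: 55.42
tool_pos: [0.5142, -0.1798, 0.2358]
tool_rot: [-180.0, 0.0, 172.5]
force: [0.6, 0.4, -0.1]
grip_width: 0.0183
grasp_force: 20.0
```

Request:
step_arm(steps=[0,0,0,1,0,0,0,0,0,0,0,0,0,0,0])

```text
time_s: 55.8
tool_pos: [0.5142, -0.1797, 0.2357]
tool_rot: [-180.0, 0.0, 172.5]
force: [-2.3, 0.4, 6.6]
grip_width: 0.0173
grasp_force: 20.0
```

Contact here is at 0.2357, so the panel's wide end is at the right height. The short end touched about 4 mm higher earlier. I'll release this caul and probe the narrow end of the panel with closed fingertips.

Request:
step_arm(steps=[0.4,0,0,0,0,0.4,0,0,0,0,0.4,0,0,0,0,0.4,0,0,-30,0,0,0,0,-30,0,0,0,0,0,0])

```text
time_s: 56.55
tool_pos: [0.5152, -0.18, 0.2972]
tool_rot: [-179.9, 0.3, 172.5]
force: [-0.3, 0.5, 0.5]
grip_width: 0.0219
grasp_force: 0.0
```

Run:
```python
from caul import *
p=j+R@[.004,-.085]; o=env.get_obs();print(o['tool_pos'],o['force'],go(*p,.236,172.5))
```

```text
[ 0.51515492 -0.18003918  0.29715867] [-0.33432774  0.46912419  0.48576098] [3.5, -139.9, 61.2, -0.0]
```

Request:
step_arm(steps=[0,1,-47,0,0,0,1,-47,0,0,0,1,-46,0,0,0,0,0,0,0,0,0,0,30,0,0,0,0,25,0,0,0,0,7,0,0,0,0,0,0,0,0,0,0,0])

```text
time_s: 57.68
tool_pos: [0.4934, -0.3181, 0.2338]
tool_rot: [-180.0, 0.1, 172.5]
force: [-0.3, 0.6, 0.7]
grip_width: 0.0004
grasp_force: 0.0
```

Request:
step_arm(steps=[0,0,0,1.5,0,0,0,0,0,0,0,0,0,0,0])

```text
time_s: 58.05
tool_pos: [0.4928, -0.3183, 0.2315]
tool_rot: [-180.0, 0.0, 172.5]
force: [-0.5, -0.7, -0.3]
grip_width: 0.0004
grasp_force: 0.0
```

Request:
step_arm(steps=[0,0,0,1.5,0,0,0,0,0,0,0,0,0,0,0])

```text
time_s: 58.42
tool_pos: [0.4928, -0.3182, 0.2297]
tool_rot: [180.0, -0.0, 172.5]
force: [0.2, 0.2, 0.4]
grip_width: 0.0005
grasp_force: 0.0
```

Request:
step_arm(steps=[0,0,0,1.5,0,0,0,0,0,0,0,0,0,0,0])

```text
time_s: 58.8
tool_pos: [0.4928, -0.3182, 0.2282]
tool_rot: [-180.0, -0.0, 172.5]
force: [-0.3, -0.4, 0.7]
grip_width: 0.0005
grasp_force: 0.0
```

Request:
step_arm(steps=[0,0,0,1,0,0,0,0,0,0,0,0,0,0,0])

```text
time_s: 59.18
tool_pos: [0.4929, -0.3182, 0.228]
tool_rot: [-180.0, -0.0, 172.5]
force: [-1.9, 1.2, 4.9]
grip_width: 0.0004
grasp_force: 2.6
```

The narrow end touches at the same 0.228 as the middle, so the panel is level and seated. Caul 1 was simply hanging lower in the grip. I'll clear the arm and make the final check.

Request:
step_arm(steps=[0,0,0,-50,0,0,0,0,-50,0,0,0,-40,0,8,0,0,-45,0,8,0,0,-45,0,8,0,0,-45,0,8,0,0,0,0,0,0,0,0,0,0])

```text
time_s: 60.18
tool_pos: [0.4344, -0.4802, 0.327]
tool_rot: [179.9, -0.0, 140.5]
force: [-0.4, 1.4, 0.6]
grip_width: 0.0004
grasp_force: 0.0
```

Run:
```python
from caul import *
t=env.read_camera("top");s=env.read_camera("side");o=env.get_obs();print(o["time_s"],o["tool_pos"])
im=cv2.cvtColor(t["image"],cv2.COLOR_RGB2HSV).astype(np.float32)
def runs(name,pts,vals): print(name,[(int(p),int(v)) for p,v in zip(pts,vals)])
def samp(P,ch=1):
    P=np.array(P,float)/1e3;X=np.c_[P[:,:2]@R.T+j,P[:,2]];uv=proj(t,X).astype(np.float32);return cv2.remap(im[...,ch],uv[:,0],uv[:,1],1).ravel()
for y in(55,-55):
    xs=np.r_[np.arange(-60,-38,2.),np.arange(46,72,2.)]; runs(f"S along x, y={y}, z61",xs,samp([(x,y,61) for x in xs]))
    for x in(-35,5,45):
        ys=y+np.arange(-20,21,2.);runs(f"S across y at x={x}",ys,samp([(x,q,66 if abs(x)>25 else 73) for q in ys]))
g=cv2.cvtColor(s["image"],cv2.COLOR_RGB2HSV).astype(np.float32)
for y in(55,-55):   # side view: height profile on the +y face of each caul, at several x
    for x in(-30,5,40):
        zs=np.arange(36,84,3.);X=np.c_[np.tile(R@[x/1e3,(y+9)/1e3]+j,(len(zs),1)),zs/1e3];uv=proj(s,X).astype(np.float32)
        runs(f"side y={y} x={x} S",zs,cv2.remap(g[...,1],uv[:,0],uv[:,1],1).ravel()); runs("   V",zs,cv2.remap(g[...,2],uv[:,0],uv[:,1],1).ravel())
```

```text
60.275 [ 0.43534331 -0.47926907  0.3272086 ]
S along x, y=55, z61 [(-60, 109), (-58, 123), (-56, 174), (-54, 177), (-52, 152), (-50, 119), (-48, 119), (-46, 122), (-44, 124), (-42, 125), (-40, 123), (46, 125), (48, 124), (50, 122), (52, 120), (54, 119), (56, 128), (58, 164), (60, 172), (62, 172), (64, 168), (66, 166), (68, 171), (70, 174)]
S across y at x=-35 [(35, 173), (37, 172), (39, 173), (41, 169), (43, 163), (45, 156), (47, 145), (49, 132), (51, 123), (53, 121), (55, 121), (57, 122), (59, 122), (61, 120), (63, 124), (65, 124), (67, 137), (69, 160), (71, 169), (73, 133), (75, 114)]
S across y at x=5 [(35, 173), (37, 172), (39, 171), (41, 173), (43, 177), (45, 160), (47, 138), (49, 123), (51, 122), (53, 124), (55, 124), (57, 124), (59, 124), (61, 117), (63, 113), (65, 123), (67, 145), (69, 150), (71, 157), (73, 155), (75, 154)]
S across y at x=45 [(35, 170), (37, 169), (39, 171), (41, 168), (43, 161), (45, 153), (47, 143), (49, 126), (51, 122), (53, 125), (55, 125), (57, 123), (59, 121), (61, 122), (63, 125), (65, 129), (67, 144), (69, 155), (71, 152), (73, 127), (75, 118)]
S alo
[... 2618 characters left out ...]
9, 176), (42, 184), (45, 172), (48, 147), (51, 120), (54, 133), (57, 140), (60, 131), (63, 122), (66, 125), (69, 138), (72, 151), (75, 72), (78, 83), (81, 94)]
   V [(36, 254), (39, 208), (42, 151), (45, 106), (48, 78), (51, 101), (54, 88), (57, 93), (60, 96), (63, 90), (66, 83), (69, 81), (72, 71), (75, 242), (78, 255), (81, 253)]
side y=-55 x=40 S [(36, 174), (39, 180), (42, 182), (45, 173), (48, 145), (51, 128), (54, 128), (57, 128), (60, 131), (63, 144), (66, 157), (69, 70), (72, 79), (75, 86), (78, 89), (81, 87)]
   V [(36, 115), (39, 140), (42, 136), (45, 121), (48, 85), (51, 94), (54, 98), (57, 102), (60, 101), (63, 91), (66, 99), (69, 249), (72, 255), (75, 254), (78, 250), (81, 247)]
```

Both cauls lie flat (bottom about 46 mm, top about 73 mm) and within a few millimetres of their bearers. The robot is clear of everything, so I'm handing in.

```bash
python3 -c "
from cell import env
print(env.sign_off())"
```

```text
the job is handed in; nothing more can be done
None
```

The lay-up is done and handed in at about 60 s. By camera and fingertip checks, both bearers are home, the panel is seated and level in the notches, and a caul lies flat above each bearer. I kept clear of the sanding block and glue bottle. The hand-in gave no verdict.

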